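Pry up the pinned beam and shim it

TASK

Pick up the pry bar, lever the heavy beam's free end up over the jig's round-topped fulcrum block, tuck the bar's handle sideways under the keeper arm and, once it bears up against the arm, let go so that the keeper holds the load. Then slide the shim in on the rest pad, central on the pad, until its rib stops against the beam's side, without forcing it. Finally take the bar again, free it from the keeper, let the beam down gently onto the shim, and draw the bar out and lay it flat on the open bench, neither lifting the beam by hand or higher than the job needs, nor dropping it, nor disturbing the other things on the bench.

Things in the scene. Friction and masses are not known exactly. Their poses are not given: they have to be found in the camera images.
- jig: Fixed steel welding jig on a flat rail 100 mm wide (x), 6 mm thick, from y = -180 to +510 mm. Origin: bench top, under the fulcrum's middle; z up. Along y: keeper at -150 mm, fulcrum block at 0, rest pad at +150, clevis with the beam's pin at +450. Its -x side faces the robot; bar and shim come in from that side. Place and yaw vary.
- fulcrum_top (a point): Middle of the fulcrum's top line, 42 mm above the bench. The fulcrum is a fixed block 30 mm (y) by 70 mm (x) with a half-round top of 10 mm radius lying along the jig's x. Same axes as the jig.
- pad_top (a point): Point on the flat top of the rest pad, 36 mm above the bench, under the beam's centre line. The pad is 50 mm long in y (25 mm to each side of this point) and reaches in x from -75 mm (a ledge towards the robot) to +30 mm. Same axes as the jig.
- keeper: Fixed hold-down: a post (16 x 20 mm, 61 mm high, centred at x = +38 mm) with a level arm, 16 mm wide in y, reaching towards -x up to x = -14 mm; open on the -x side. Arm underside 49 mm, top 61 mm above the bench. Origin: bench level, 150 mm in -y from the jig's origin, same axes.
- keeper_under (a point): Point on the underside of the keeper's arm, on the jig's centre line (x = 0), 49 mm above the bench. With the pry bar lying over the fulcrum and its handle under the arm, the bar is about level and the beam held about 0.036 to 0.047 rad up.
- pin (a joint): Angle of the beam on its pin, rad: 0 with the beam level on the pad, growing as its free end rises (0.01 rad lifts the free end 3.8 mm and the beam over the pad's middle 3.0 mm). Sitting on the 6 mm shim it reads about 0.021. Nothing holds the beam up by itself. A stop at 0.3.
- beam: Heavy square steel beam, 50 x 50 x 400 mm, about 7 kg (varies), pinned in the clevis near its +y end; the free end lies on the pad and reaches 55 mm past it towards the fulcrum, underside 36 mm above the bench. About 33 N lift the free end. Origin: on the pin's axis, 25 mm above the underside. Sides at x = -25 and +25 mm of the jig, same axes.
- beam_edge (a point): Middle of the bottom edge of the beam's free end (70 mm in +y from the fulcrum's middle, 36 mm above the bench while level); the pry bar's nose goes under here.
- pry: Loose steel pry bar, 335 mm long, 0.4 kg, flat on the bench at first: shaft 18 mm wide, 10 thick; at +x a flat nose 60 mm long, 30 wide, 7 thick, flush below; at -x a square-tube handle 60 mm long, 20 wide, 24 high, flush below. Origin: mid underside, 160 mm behind the tip, near its centre of mass; z up. In use the tip is 30 mm in under the beam's end and the underside meets the fulcrum 100 mm behind the tip.
- pry_tip (a point): Tip of the bar's nose, half way up its thickness; x along the bar. It goes in with the bar sloping about 15 degrees down to the nose. Pushed in too far (55 mm past the beam's end) it meets the pad.
- pry_grip (a point): Point for holding the handle, at its middle (12 mm above the underside), 145 mm behind the bar's origin; it stays 55 mm outside the keeper when the bar is in use. Grip its 20 mm width. There a push down of 6 to 16 N holds the beam up.
- shim: Loose steel shim, 0.28 kg, flat on the bench at first: plate 100 (x) x 44 (y) x 6 mm, with an upright rib on top, 10 mm thick (y), 30 high, along x for 46 mm from the -x end. Origin: mid underside; +x goes in first. Home: x along the jig's x, the rib's front end (x = -4 mm) meets the beam's -x side, origin 21 mm in -x from pad_top.
- shim_rib (a point): Point for gripping the rib by its 10 mm thickness, 34 mm in -x from the shim's origin, 24 mm above the plate's underside.
- hammer: Loose hammer lying beyond the jig; to be left alone. Origin at mid length, underside.
- can: Loose upright grey can, 70 mm across and 70 mm high; to be left alone. Origin: centre of its underside.
- offcut: Loose upright round steel offcut, 44 mm across and 50 mm high; to be left alone. Origin: centre of its underside.
Not all that is in view belongs to the job. What is shaped like the shim but yellow is not meant.

How it is judged:
By the outcome, as a careful person would: the job done as asked, in the order asked, and still so for the second after the job is handed in, with the robot touching nothing.
It also fails if it takes over 72 s, if anything falls off the work surface, if the arm or the gripper's body presses on something with over 40 N, if the wrist force passes 120 N, or if a joint passes its speed limit or range.

ROBOT

A 6-joint arm with a two-finger parallel gripper is mounted at the origin on the work surface. World frame = base frame: x ahead of the robot, y to its left, z up, the work surface at z = 0. Lengths are in m, angles in rad, forces in N, time in s.
With the tool pointing down it reaches from about 0.15 to 0.775 m from the base axis. Payload 6.1 kg.
Tool frame: the origin (TCP) lies at the very end of the fingers, on their centre line; the grasp point (between the pads) lies 19 mm behind it; z points along the fingers, y is the direction in which the jaws open and shut (so a half turn about z gives the same grasp; the last joint's range is limited). The gripper opens to 85 mm and grips with 20 to 120 N. Pads are 22 mm wide; open, the fingers measure 114 mm over their backs; the gripper's body (76 mm by 85 mm) begins 54 mm behind the grasp point. The pads swing forward as they close: fully open they stand 13 mm farther back than shut.
Start: joints at [-1.254, 0.126, -0.04, 1.405, 0, 1.571], TCP at [0.164, -0.499, 0.231] pointing down, gripper open.
Joint ranges: [-2.72, 2.72], [-0.95, 1.95], [-1.27, 1.35], [-1.78, 2.02], [-1.46, 1.47], [-3.14, 3.14]. Speed limits (rad/s): [2.39, 2.39, 3.01, 3.14, 3.14, 3.14].

INTERFACE

Orientations are given as a rotation vector (axis times angle).
In Python, from station import * gives the robot as it stands.
- The arm moves only by the shell command python3 -m inch 'ROWS' [FORCE]. ROWS is JSON, a list of rows, each an object of numbers: "ax", "ay", "az": the turn, a rotation vector about the tool's x, y, z in rad; "tx", "ty", "tz": the shift along the tool's x, y, z in cm; "hand": the finger opening in cm, from 0 to 8.54. In form: [{"ax": .., "ay": .., "az": .., "tx": .., "ty": .., "tz": .., "hand": ..}, ...]. A call has 1 to 8 rows; each row shifts and turns the commanded pose from where the row before left it, along the tool's axes as they then stand; what a row does not reach is not made up. A row lasts 1/8 s, in which the tool goes at most 62.5 mm and 10.7 degrees, less where a joint would pass 70% of its speed; a pose out of reach is approached as far as the arm can. A call with a gripper value outside its range is refused whole. The fingers move at their own pace and stop on an object; FORCE is the grip in N (left out, the last holds). Time passes only in rows, so rows that do not move let the fingers close. It gives the time, the measured TCP pose, the force and the opening at its end, in the units of the state.
- observe(): the state, without advancing time (a new reading comes with each control period).
- get_image(name): name is "scene" or "top" or "wrist"; returns a dict with "color" (400x640x3 uint8, red, green, blue), "fovy" (degrees; the focal length in pixels is half the picture's height over the tangent of half this angle, whatever the lens; pixels are square), "cx", "cy" (the principal point, pixels), "R" (3x3) and "t" (3): a world point X has camera coordinates R X + t. Camera axes: x right, y down, z forward; pixel columns grow to the right and rows downward; lengths in m; the calibration is good to about 2 mm. A picture is of the moment at which its call begins. There is no depth.
- sign_off(): hands the job in, once; it reports no verdict.
The state is a dict: "time": time; "joints": joint angles; "dq": joint speeds; "joint_torque": joint torques, N m; "eef_pos": TCP position; "orientation": TCP orientation; "force": force on the tool from outside, world axes, zero at the start; "torque": the same for the moment, N m; "gripper_width": finger opening in m.
Only numpy, scipy, OpenCV 4.12 (cv2) and the standard library are available. Lean on these libraries where they do the work, as an engineer would, in place of code of your own. Each camera call takes 0.05 s, during which the arm holds its last target.

## Working session

There is one attempt and no reset: what is moved stays moved. The work goes in short steps, Python scripts to look and compute and a shell command to move; the robot and the scene stay as the last step left them, time stands still between calls to the robot, and variables do not carry over. Pictures are saved under pics/ and viewed, and the job is handed in when it is done.

```bash
ls; mkdir -p pics
python3 - <<'E'
from station import *
import cv2
s=observe(); print({k:(s[k] if not hasattr(s[k],'tolist') else s[k].tolist()) for k in s})
for n in ["scene","top","wrist"]:
    i=get_image(n); cv2.imwrite(f"pics/{n}0.png",i["color"][:,:,::-1]); print(n,i["fovy"],i["cx"],i["cy"],i["R"],i["t"])
E
```

```text
pics
{'time': 0.0, 'joints': [-1.2540066424502063, 0.12641263198524297, -0.040601825365609884, 1.4054031567279421, -2.652326938426503e-05, 1.5708117161458999], 'dq': [0.0003455295746596187, -0.0020339330092283277, -0.0009710896151078391, -0.00011798573678602914, -0.0013872185669304463, -0.0006832946829387153], 'joint_torque': [0.0016820534801809117, -43.59148979187012, 35.29247045516968, 0.01734392484650016, -7.845998879929539e-05, 3.747707637558051e-06], 'eef_pos': [0.16341343743550166, -0.4984947405894697, 0.23051418418681105], 'orientation': [-3.100692345453863, -0.49525822251159896, 0.0004426368202580078], 'force': [0.11023671371390142, 0.3781075090647431, -0.8825994277762153], 'torque': [0.03303382170203826, 0.053232350474532494, 0.039773497947376314], 'gripper_width': 0.0852674890272222}
scene 51.24036972578839 316.5887023890019 196.29346293527303 [[-0.70356265  0.71061568 -0.00499533]
 [ 0.59380285  0.58401861 -0.55346222]
 [-0.39038157 -0.39236159 -0.8328593 ]] [ 0.31967186 -0.34198149  1.51276285]
top 48.35433203600399 320.0941350447582 201.00281078869392 [[-0.02905347 -0.99953348 -0.00941891]
 [-0.99779071  0.02956346 -0.0594954 ]
 [ 0.0597461   0.00766955 -0.99818414]] [0.1355008  0.54129936 1.4283195 ]
wrist 65.46443742722033 318.95765172504525 196.58665447338953 [[ 0.31127702 -0.95031733 -0.00189205]
 [-0.90148213 -0.29590988  0.31585965]
 [-0.30072678 -0.0966142  -0.94880404]] [-0.52439435 -0.04132513  0.38087349]
```

View pics/scene0.png

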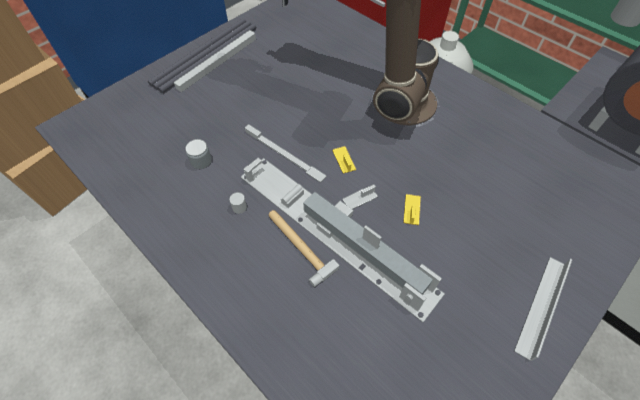

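View pics/top0.png

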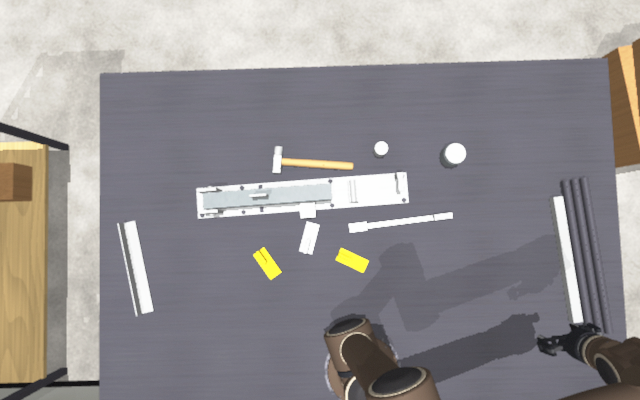

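View pics/wrist0.png

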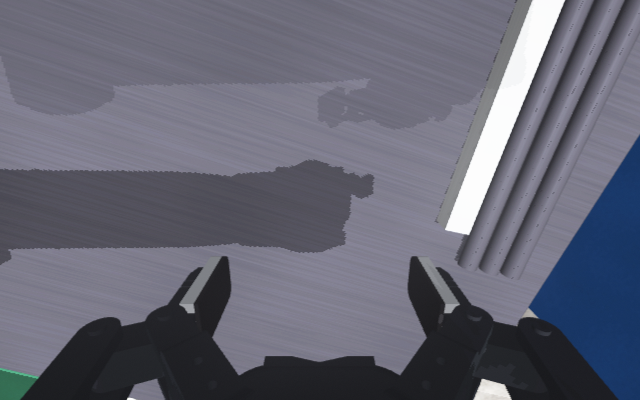

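The scene and top views show the jig rail at top cols 197–408, rows 175–217. The pry bar is at (350–452, 215–230) with its nose on the left, and the grey shim is at (310,237). The hammer, offcut and can lie beyond the jig. I'll crop in closer to measure.

```bash
cat > h.py <<'E'
from station import *
import numpy as np, cv2
from scipy.spatial.transform import Rotation as Rn
def cam(n):
    i=get_image(n); i["f"]=200/np.tan(np.radians(i["fovy"])/2); return i
def ray(i,u,v):
    d=np.array([(u-i["cx"])/i["f"],(v-i["cy"])/i["f"],1.0]); R=np.array(i["R"]); return -R.T@np.array(i["t"]), R.T@d
def onz(i,u,v,z):
    o,d=ray(i,u,v); return o+d*(z-o[2])/d[2]
def proj(i,X):
    c=np.array(i["R"])@np.asarray(X,float)+np.array(i["t"]); return np.array([i["cx"]+i["f"]*c[0]/c[2], i["cy"]+i["f"]*c[1]/c[2]])
def tri(a,b):
    A=[];B=[]
    for o,d in (a,b):
        d=d/np.linalg.norm(d);P=np.eye(3)-np.outer(d,d);A.append(P);B.append(P@o)
    return np.linalg.solve(sum(A),sum(B))
def save(im,name,box=None,k=1):
    c=im[:,:,::-1]
    if box: x0,y0,x1,y1=box; c=c[y0:y1,x0:x1]
    cv2.imwrite("pics/"+name,cv2.resize(c,None,fx=k,fy=k,interpolation=cv2.INTER_CUBIC))
def pose():
    s=observe(); return np.array(s["eef_pos"]),Rn.from_rotvec(s["orientation"]).as_matrix()
E
python3 - <<'E'
from h import *
i=cam("top"); save(i["color"],"top1.png",(190,140,350,260),5)
save(i["color"],"top2.png",(310,140,470,260),5)
i=cam("scene"); save(i["color"],"sc1.png",(230,120,390,240),5)
E
```

```text
(no output)
```

View pics/top1.png

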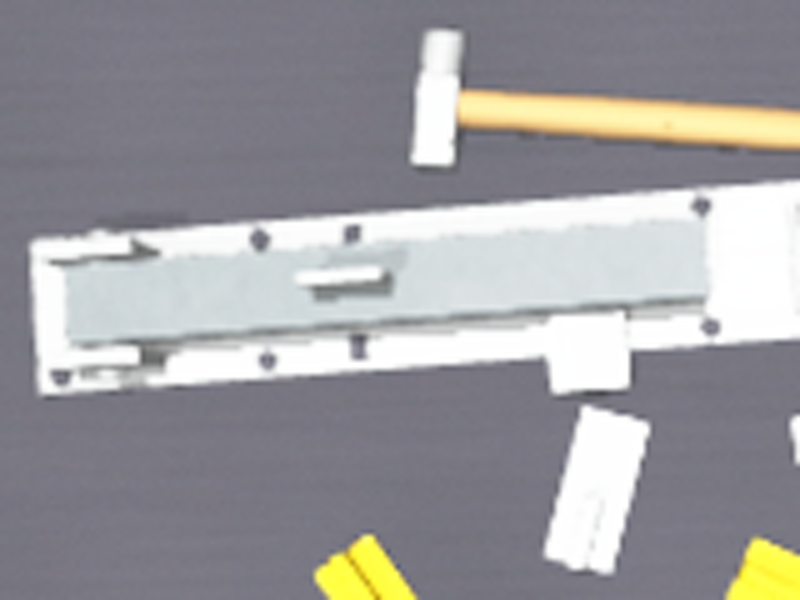

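View pics/top2.png

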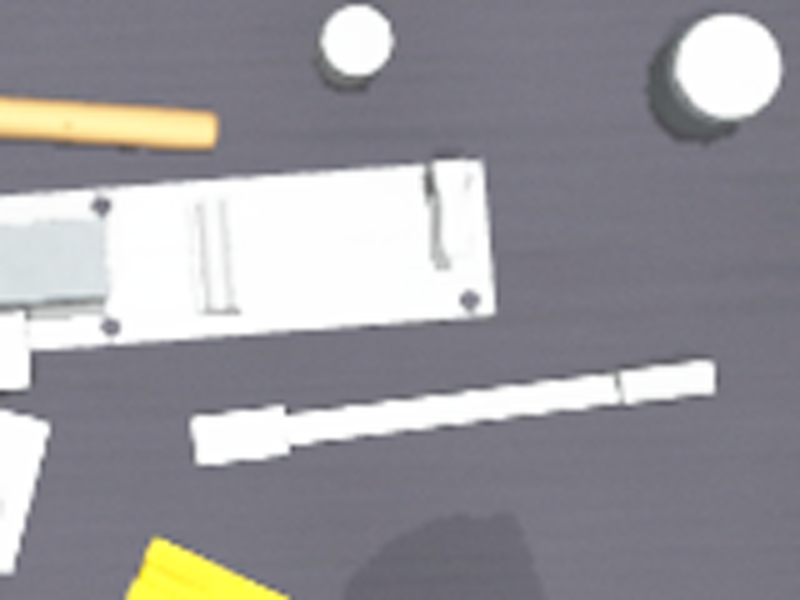

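View pics/sc1.png

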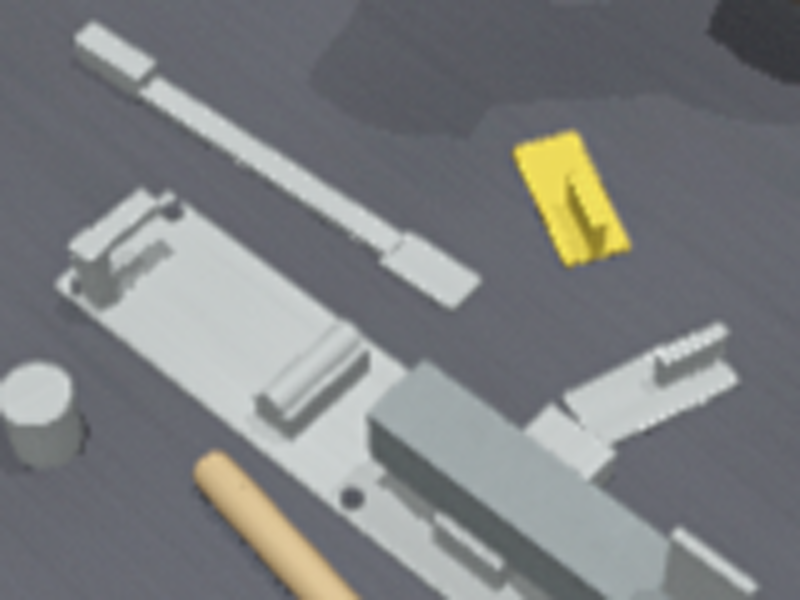

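Run:
```python
from h import *
i=cam("top")
P=lambda u,v,z:onz(i,u,v,z)[:2]
A=[P(407,171.6,.006),P(409,203,.006),P(197.6,219,.006),P(196,188,.006)]
print(np.round(A,4)); yaw=np.arctan2(*( -((A[3]-A[0])+(A[2]-A[1])) * [1,-1])[::1]); 
ydir=(A[3]+A[2]-A[0]-A[1]); print("len",np.linalg.norm(ydir)/2, "wid",np.linalg.norm(A[0]-A[1])); ydir/=np.linalg.norm(ydir)
print("jig yaw",np.arctan2(-ydir[0],ydir[1]),"origin",(A[0]+A[1])/2+ .18*ydir, (A[2]+A[3])/2-.51*ydir)
g=cv2.cvtColor(i["color"],cv2.COLOR_RGB2GRAY)
_,m=cv2.threshold(g,185,255,0)
cs,_=cv2.findContours(m,cv2.RETR_EXTERNAL,cv2.CHAIN_APPROX_NONE)
for c in cs:
    if cv2.contourArea(c)>60:
        r=cv2.minAreaRect(c); b=cv2.boxPoints(r); print(np.round(r[0],1),cv2.contourArea(c),np.round([P(*q,.006) for q in b],4).tolist())
# pry
t=P(348.6,228.3,.005); h=P(452.8,215.3,.02); print("pry tip",t,"end",h,np.linalg.norm(t-h))
# shim
```

```text
[[ 0.6337 -0.1676]
 [ 0.5306 -0.17  ]
 [ 0.4986  0.5216]
 [ 0.6005  0.5256]]
len 0.6931364063871672 wid 0.10312343348399045
jig yaw 0.04699756636192133 origin [0.57366931 0.0109968 ] [0.57352196 0.01412974]
[351.9 259.8] 409.5 [[0.354, 0.0785], [0.3953, 0.0575], [0.3495, -0.0339], [0.3083, -0.0129]]
[266.6 262.9] 412.5 [[0.3796, 0.347], [0.4052, 0.3083], [0.3197, 0.2511], [0.2943, 0.2898]]
[126.8 268.9] 85.5 [[0.493, 0.7877], [0.494, 0.7817], [0.195, 0.7216], [0.194, 0.7275]]
[308.8 237.7] 408.0 [[0.3835, 0.1958], [0.4835, 0.1678], [0.4711, 0.1237], [0.3712, 0.1518]]
[138.1 266.7] 1018.0 [[0.4944, 0.7671], [0.5013, 0.728], [0.2061, 0.6686], [0.1993, 0.7072]]
[400.2 221.4] 614.5 [[0.4711, 0.0321], [0.5035, -0.3075], [0.4718, -0.3099], [0.4395, 0.0292]]
[567.8 259.1] 1121.0 [[0.5368, -0.6376], [0.541, -0.6697], [0.1352, -0.7094], [0.1311, -0.6779]]
[302.1 198.5] 6440.0 [[0.604, 0.5291], [0.6347, -0.1657], [0.5073, -0.1699], [0.4765, 0.5212]]
[627.5 253.5] 2872.5 [[0.6183, -0.8479], [0.6161, -0.9223], [0.0814, -0.8841], [0.0833, -0.8113]]
[312. 159.] 560.0 [[0.7319, 0.2728], [0.7238, 0.0095], [0.6378, 0.0123], [0.6457, 0.2748]]
[455. 153.] 315.0 [[0.7243, -0.296], [0.7223, -0.3615], [0.6562, -0.3583], [0.6582, -0.293]]
[381.  147.5] 137.0 [[0.7168, -0.0544], [0.7474, -0.0868], [0.7149, -0.1168], [0.6844, -0.0844]]
[ 21.  141.5] 422.0 [[0.8033, 1.1756], [0.7989, 1.0353], [0.742, 1.0349], [0.7463, 1.1748]]
[632.5  93.8] 653.0 [[1.031, -0.8822], [1.0369, -0.9254], [0.7084, -0.9553], [0.7026, -0.9127]]
[319.5 189.5] 54141.0 [[0.0034, 1.1644], [1.2584, 1.1819], [1.1855, -0.963], [-0.0495, -0.8748]]
pry tip [0.45398696 0.02945305] end [ 0.4860695  -0.30643007] 0.33741185266557483
```

The jig origin comes out near (0.5735, 0.0125) with yaw 0.047. The measured rail is 693×103 mm against the given 690×100. The bar measures 337 mm against 335. I'll add a planner and move above the handle.

```bash
cat >> h.py <<'E'
JO=np.array([.5735,.0125]); JY=.047
def jw(x,y,z=0):
    c,s=np.cos(JY),np.sin(JY); return np.array([JO[0]+c*x-s*y, JO[1]+s*x+c*y, z])
def wj(p):
    c,s=np.cos(JY),np.sin(JY); d=np.array(p[:2])-JO; return np.array([c*d[0]+s*d[1], -s*d[0]+c*d[1], p[2]])
def down(ang,tilt=0):
    """tool x at world angle ang, z down, then tilt about tool y"""
    c,s=np.cos(ang),np.sin(ang)
    return np.array([[c,s,0],[s,-c,0],[0,0,-1.]])@Rn.from_rotvec([0,tilt,0]).as_matrix()
def plan(pt,Rt,N):
    p,R=pose(); rv=Rn.from_matrix(R.T@Rt).as_rotvec(); dp=(np.array(pt)-p)/N
    print("dist mm",np.round(1000*(np.array(pt)-p),1),"rot",np.round(rv,3),"per row",np.round(rv/N,4))
    for k in range(N):
        Rk=R@Rn.from_rotvec(rv*k/N).as_matrix(); print(k,"t cm",np.round(Rk.T@dp*100,2))
E
python3 - <<'E'
from h import *
p,R=pose(); print(R)
plan([.483,-.2741,.18],down(np.radians(95.5)),8)
E
```

```text
[[ 9.50235446e-01  3.11532606e-01 -1.81371516e-04]
 [ 3.11532658e-01 -9.50235301e-01  5.24551206e-04]
 [-8.93081326e-06 -5.54950300e-04 -9.99999846e-01]]
dist mm [319.5 224.6 -51. ] rot [-0.   -0.   -1.35] per row [-1.000e-04 -0.000e+00 -1.687e-01]
0 t cm [ 4.67 -1.42  0.64]
1 t cm [ 4.84 -0.62  0.64]
2 t cm [4.88 0.2  0.64]
3 t cm [4.77 1.02 0.64]
4 t cm [4.54 1.81 0.64]
5 t cm [4.17 2.54 0.64]
6 t cm [3.68 3.21 0.64]
7 t cm [3.09 3.78 0.64]
```

```bash
python3 -m inch '[{"tx":4.67,"ty":-1.42,"tz":0.64,"az":-0.169,"hand":6},{"tx":4.84,"ty":-0.62,"tz":0.64,"az":-0.169},{"tx":4.88,"ty":0.2,"tz":0.64,"az":-0.169},{"tx":4.77,"ty":1.02,"tz":0.64,"az":-0.169},{"tx":4.54,"ty":1.81,"tz":0.64,"az":-0.169},{"tx":4.17,"ty":2.54,"tz":0.64,"az":-0.169},{"tx":3.68,"ty":3.21,"tz":0.64,"az":-0.169},{"tx":3.09,"ty":3.78,"tz":0.64,"az":-0.169}]' 60
python3 -m inch '[{}]'
python3 - <<'E'
from h import *
p,R=pose(); print(p,np.degrees(np.arctan2(R[1,0],R[0,0])),R[:,2],np.round(observe()["joints"],2))
for n in ("wrist","scene"):
    i=cam(n); save(i["color"],n+"1.png"); 
    if n=="wrist": np.save("w.npy",i,allow_pickle=True)
E
```

```text
[ 0.16349966 -0.49873925  0.23103489] 18.151619895427245 [-1.81371516e-04  5.24551206e-04 -9.99999846e-01] [-1.25  0.13 -0.04  1.41 -0.    1.57]validation failed for argument at $[0]...
validation failed for argument at $[0]...
```

View pics/wrist1.png

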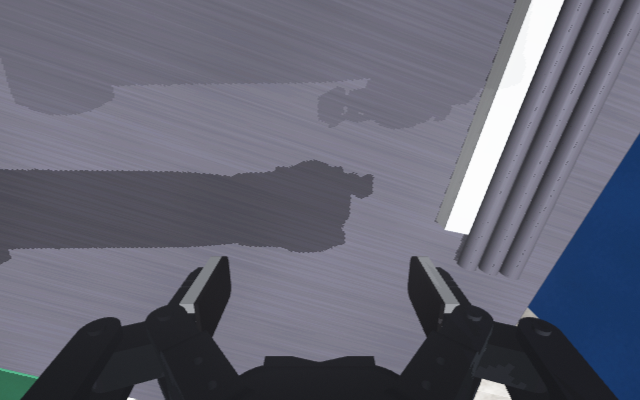

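The picture is unchanged because the move was refused. Each row needs all seven keys.

```bash
python3 -m inch '[{"ax":0,"ay":0,"az":-0.169,"tx":4.67,"ty":-1.42,"tz":0.64,"hand":6},{"ax":0,"ay":0,"az":-0.169,"tx":4.84,"ty":-0.62,"tz":0.64,"hand":6},{"ax":0,"ay":0,"az":-0.169,"tx":4.88,"ty":0.2,"tz":0.64,"hand":6},{"ax":0,"ay":0,"az":-0.169,"tx":4.77,"ty":1.02,"tz":0.64,"hand":6},{"ax":0,"ay":0,"az":-0.169,"tx":4.54,"ty":1.81,"tz":0.64,"hand":6},{"ax":0,"ay":0,"az":-0.169,"tx":4.17,"ty":2.54,"tz":0.64,"hand":6},{"ax":0,"ay":0,"az":-0.169,"tx":3.68,"ty":3.21,"tz":0.64,"hand":6},{"ax":0,"ay":0,"az":-0.169,"tx":3.09,"ty":3.78,"tz":0.64,"hand":6}]' 60
python3 - <<'E'
from h import *
p,R=pose(); print(p,np.degrees(np.arctan2(R[1,0],R[0,0])),R[:,2],np.round(observe()["joints"],2))
for n in ("wrist","scene"):
    i=cam(n); save(i["color"],n+"2.png"); 
    if n=="wrist": np.save("w.npy",i,allow_pickle=True)
E
```

```text
time: 1.4
eef_pos: [0.4842, -0.2729, 0.18]
orientation: [2.103, 2.333, -0.0]
force: [0.1, -0.9, 0.7]
gripper_width: 0.0601
[ 0.48415295 -0.27289018  0.17997938] 95.94150754946479 [ 2.59905042e-04 -2.50717820e-04 -9.99999935e-01] [-0.51  0.19 -0.08  1.3  -0.    0.95]
```

View pics/wrist2.png

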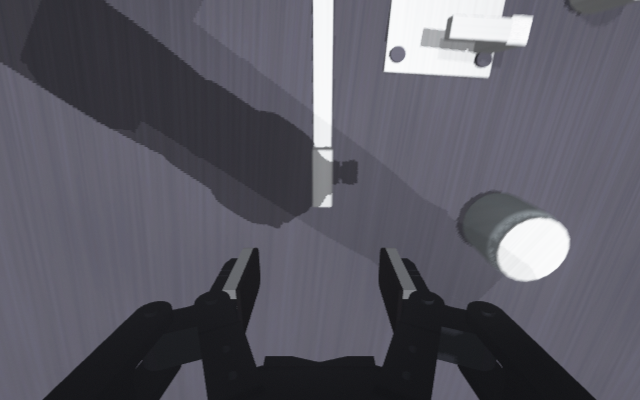

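The wrist view shows the handle at cols 313–332, rows 149–207. The shaft runs up to row 0. The keeper arm is at (448–530, 16–46), the rail's end edge runs from (385,72) to (491,79), and the can is at (525,245).

Run:
```python
from h import *
i=np.load("w.npy",allow_pickle=True).item()
P=lambda u,v,z:onz(i,u,v,z)
a=P(322.5,149,.024);b=P(322.5,207,.024);print("handle",a,b,np.linalg.norm(a-b))
print("width",np.linalg.norm(P(313,205,.024)-P(332.5,205,.024)))
c=P(322.5,2,.01); print("dir deg",np.degrees(np.arctan2(*(c-b)[[1,0]])), np.degrees(np.arctan2(*(a-b)[[1,0]])))
r1,r2=P(385,72,.006),P(491,79,.006); print("rail",r1,r2,np.linalg.norm(r1-r2),"yaw",np.arctan2(*(r2-r1)[[1,0]]), "jig",wj(r1),wj(r2))
for q in [(451,16),(448,39),(530,17),(527,46)]: print("keeper arm top",wj(P(*q,.061)))
```

```text
handle [ 0.48429579 -0.24294988  0.024     ] [ 0.49065489 -0.30214599  0.024     ] 0.05953669093496289
width 0.019915916407209248
dir deg 96.08392758102677 96.13144646426295
rail [ 0.53588073 -0.16717781  0.006     ] [ 0.6374523  -0.16287378  0.006     ] 0.10166271170249733 yaw 0.04234906330304472 jig [-0.04601947 -0.17771194  0.006     ] [ 0.05564214 -0.17818477  0.006     ]
keeper arm top [-0.01247961 -0.1403296   0.061     ]
keeper arm top [-0.0118203  -0.15573568  0.061     ]
keeper arm top [ 0.04633337 -0.13766319  0.061     ]
keeper arm top [ 0.04933845 -0.15710964  0.061     ]
```

```bash
python3 -m inch '[{"ax":0,"ay":0,"az":0,"tx":0,"ty":0.25,"tz":5,"hand":5},{"ax":0,"ay":0,"az":0,"tx":0,"ty":0,"tz":5,"hand":5},{"ax":0,"ay":0,"az":0,"tx":0,"ty":0,"tz":5,"hand":5},{"ax":0,"ay":0,"az":0,"tx":0,"ty":0,"tz":1.5,"hand":5},{"ax":0,"ay":0,"az":0,"tx":0,"ty":0,"tz":0.8,"hand":5}]' 
python3 -m inch '[{"ax":0,"ay":0,"az":0,"tx":0,"ty":0,"tz":0.15,"hand":3.5},{"ax":0,"ay":0,"az":0,"tx":0,"ty":0,"tz":0,"hand":1},{"ax":0,"ay":0,"az":0,"tx":0,"ty":0,"tz":0,"hand":1},{"ax":0,"ay":0,"az":0,"tx":0,"ty":0,"tz":0,"hand":1},{"ax":0,"ay":0,"az":0,"tx":0,"ty":0,"tz":0,"hand":1}]' 110
```

```text
time: 2.12
eef_pos: [0.4854, -0.2742, 0.0074]
orientation: [2.111, 2.327, -0.0]
force: [0.7, 0.5, 1.0]
gripper_width: 0.0504
time: 2.75
eef_pos: [0.4865, -0.2744, 0.0076]
orientation: [2.108, 2.325, 0.001]
force: [-0.9, 0.2, 6.0]
gripper_width: 0.0177
```

```bash
python3 -m inch '[{"ax":0,"ay":0,"az":0,"tx":0,"ty":0,"tz":-2,"hand":0.8},{"ax":0,"ay":0,"az":0,"tx":0,"ty":0,"tz":-5,"hand":0.8},{"ax":0,"ay":0,"az":0,"tx":0,"ty":0,"tz":-5,"hand":0.8},{"ax":0,"ay":0,"az":0,"tx":0,"ty":0,"tz":0,"hand":0.8}]' 120
python3 - <<'E'
from h import *
p,R=pose(); print(p,np.degrees(np.arctan2(R[1,0],R[0,0])),R[:,2])
for n in ("wrist","scene"):
    i=cam(n); save(i["color"],n+"3.png",None if n=="wrist" else (200,80,440,230),1 if n=="wrist" else 3.3); 
    if n=="wrist": np.save("w.npy",i,allow_pickle=True)
E
```

```text
time: 3.25
eef_pos: [0.4878, -0.2754, 0.1306]
orientation: [2.104, 2.321, 0.002]
force: [0.4, -1.2, -5.4]
gripper_width: 0.0169
[ 0.48778123 -0.27539548  0.13056347] 95.609119984161 [ 0.0072843  -0.00520978 -0.9999599 ]
```

View pics/wrist3.png

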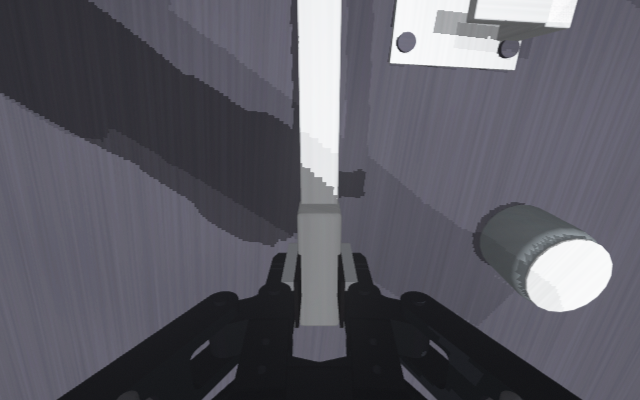

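View pics/scene3.png

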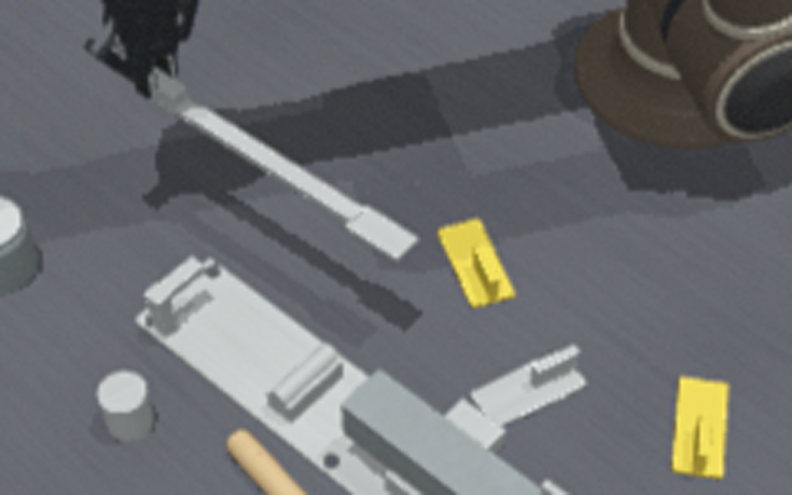

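The bar is held. I'll triangulate the tip from the scene and top views to get its pitch and roll.

Run:
```python
from h import *
p,R=pose(); a=cam("scene"); b=cam("top"); np.save("t.npy",b,allow_pickle=True)
save(b["color"],"top4.png",(310,140,470,260),5); save(a["color"],"sc4.png",(230,90,350,180),6.5)
```

```text
(no output)
```

View pics/top4.png

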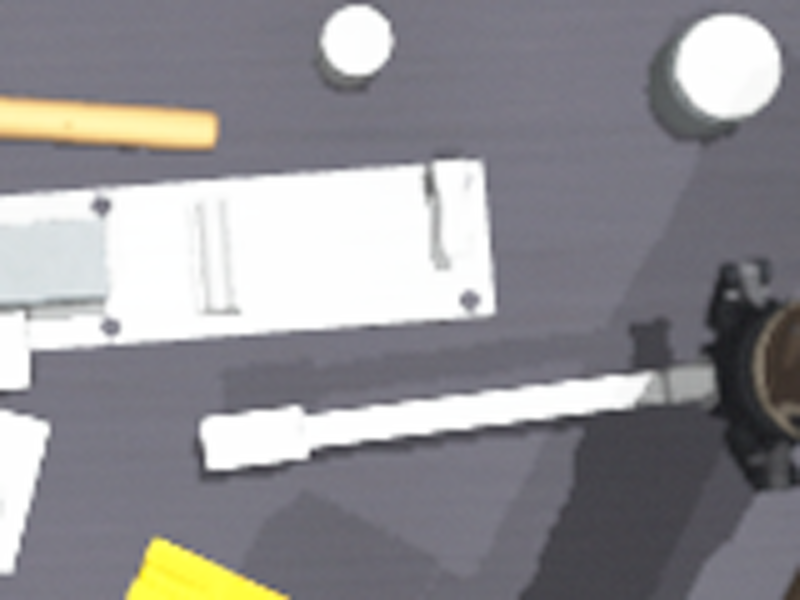

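View pics/sc4.png

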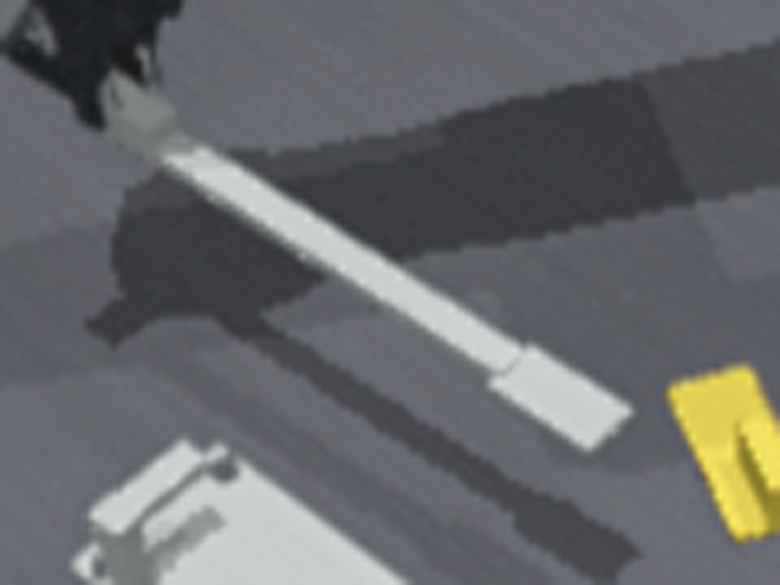

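Run:
```python
from h import *
p,R=pose(); a=cam("scene"); b=cam("top")
t1=tri(ray(b,350,224),ray(a,320.5,159.2)); t2=tri(ray(b,351.2,234.4),ray(a,327.4,153.1))
print(t1,t2,np.linalg.norm(t1-t2),"tcp",p,R[:,0])
m=(t1+t2)/2; print("tip-tcp in tool",R.T@(m-p))
```

```text
[0.46739398 0.03036682 0.11238055] [0.43584522 0.02786653 0.1109969 ] 0.03167791635838125 tcp [ 0.48450857 -0.27334255  0.12406811] [-0.09790496  0.99519516  0.00109742]
tip-tcp in tool [ 0.30421237 -0.00309032  0.01272017]
```

```bash
sed -i 's/^JO=.*/JO=np.array([.576,.0133]); JY=.045/' h.py
cat >> h.py <<'E'
TIP=np.array([.304,-.002,.0197])
def bar(tip,yaw,tilt,dz=0):
    """TCP pose for tip underside at jig point, bar yaw (handle to -x positive), tool tilt nose-down"""
    R=down(np.pi/2+JY-yaw,-tilt); return jw(*tip)+[0,0,dz]-R@TIP, R
E
python3 - <<'E'
from h import *
u=np.array([np.sin(.17)*np.cos(.3),np.cos(.17)*np.cos(.3),-np.sin(.3)])
Tin=np.array([.0085,.097,.0149]); pre=Tin-.05*u; print(pre)
pt,Rt=bar(pre,.17,.26,.05); print("tcp",pt,bar(pre,.17,.26)[0]); plan(pt,Rt,6)
E
```

```text
[0.0004187  0.04992175 0.02967601]
tcp [ 0.5401611  -0.2235247   0.17686638] [ 0.5401611  -0.2235247   0.12686638]
dist mm [55.7 49.7 53. ] rot [ 0.026 -0.26   0.222] per row [ 0.0044 -0.0434  0.037 ]
0 t cm [ 0.74  1.   -0.89]
1 t cm [ 0.73  0.97 -0.92]
2 t cm [ 0.73  0.94 -0.96]
3 t cm [ 0.72  0.91 -0.99]
4 t cm [ 0.71  0.88 -1.03]
5 t cm [ 0.7   0.85 -1.06]
```

```bash
python3 -m inch '[{"ax":0.004,"ay":-0.043,"az":0.037,"tx":0.74,"ty":1.0,"tz":-0.89,"hand":0.8},{"ax":0.004,"ay":-0.043,"az":0.037,"tx":0.73,"ty":0.97,"tz":-0.92,"hand":0.8},{"ax":0.004,"ay":-0.043,"az":0.037,"tx":0.73,"ty":0.94,"tz":-0.96,"hand":0.8},{"ax":0.004,"ay":-0.043,"az":0.037,"tx":0.72,"ty":0.91,"tz":-0.99,"hand":0.8},{"ax":0.004,"ay":-0.043,"az":0.037,"tx":0.71,"ty":0.88,"tz":-1.03,"hand":0.8},{"ax":0.004,"ay":-0.043,"az":0.037,"tx":0.7,"ty":0.85,"tz":-1.06,"hand":0.8},{"ax":0,"ay":0,"az":0,"tx":0,"ty":0,"tz":0,"hand":0.8}]'
python3 - <<'E'
from h import *
a=cam("scene"); b=cam("top"); w=cam("wrist");p,R=pose()
save(b["color"],"top5.png",(310,140,470,260),5); save(a["color"],"sc5.png",(230,100,390,220),5); save(w["color"],"wr5.png")
print(p,"tip jig",wj(p+R@TIP)); np.save("s5.npy",[a,b,w],allow_pickle=True)
E
```

```text
time: 4.42
eef_pos: [0.5413, -0.2227, 0.1778]
orientation: [2.214, 1.958, -0.284]
force: [-0.8, 0.2, -4.3]
gripper_width: 0.0171
[ 0.54010653 -0.22396116  0.17769272] tip jig [0.00044712 0.04967988 0.08111592]
```

View pics/top5.png

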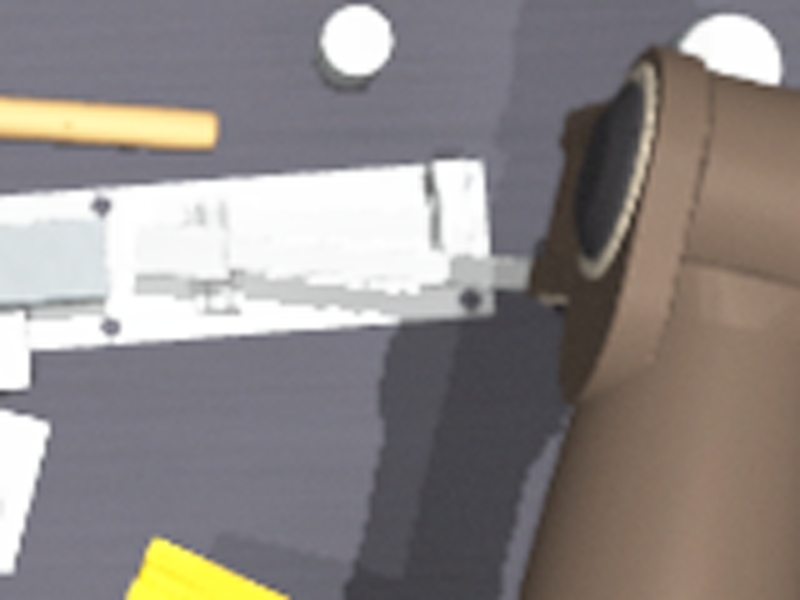

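View pics/sc5.png

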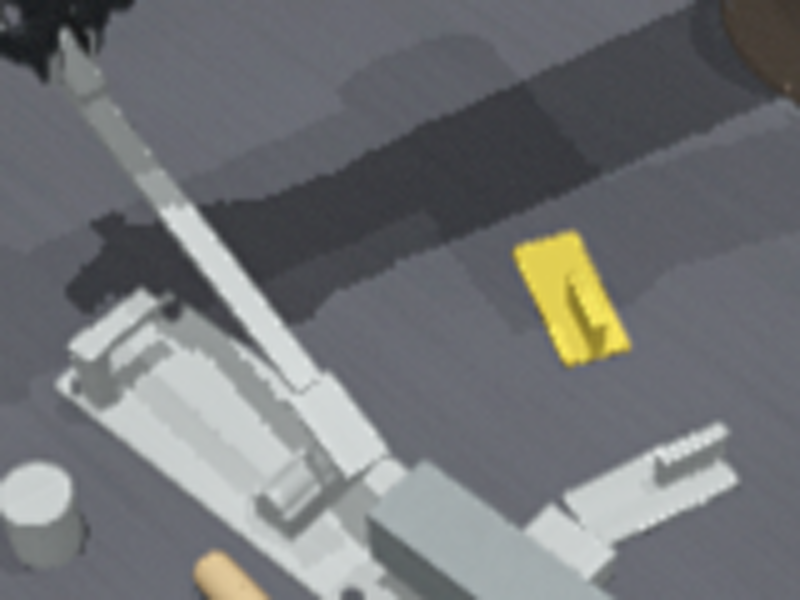

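View pics/wr5.png

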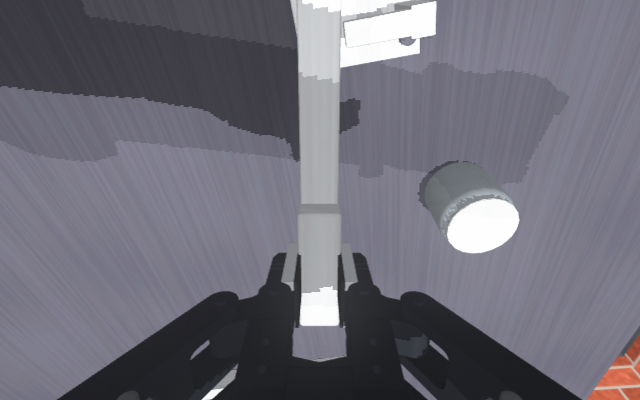

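Run:
```python
from h import *
a,b,w=np.load("s5.npy",allow_pickle=True)
f=lambda u,v:(u/5+310,v/5+140); g=lambda u,v:(u/5+230,v/5+100)
for T,S in (((134,228),(350,478)),((134,277),(388,458))):
    X=tri(ray(b,*f(*T)),ray(a,*g(*S))); print(wj(X), proj(b,X)-f(*T))
# fulcrum ends from top, z=.042 / beam end
for q,z in (((200,203),.042),((222,203),.042),((205,312),.036),((238,312),.036)): print("fulc",wj(onz(b,*f(*q),z)))
for q,z in (((104,218),.086),((108,300),.086)): print("beam",wj(onz(b,*f(*q),z)))
for q,z in (((352,508),.042),):pass
```

```text
[0.01358126 0.0520213  0.08519876] [ 0.02637167 -0.0252679 ]
[-0.01596921  0.05392639  0.07499472] [ 0.04770186 -0.04485572]
fulc [0.0303108  0.00734471 0.042     ]
fulc [ 0.02925783 -0.00665834  0.042     ]
fulc [-0.03913623  0.0092241   0.036     ]
fulc [-0.04070786 -0.01180683  0.036     ]
beam [0.02102001 0.07017267 0.086     ]
beam [-0.02986672  0.07154458  0.086     ]
```

```bash
sed -i 's/^JO=.*/JO=np.array([.574,.0133]); JY=.045/' h.py; python3 -m inch '[{"ax":0,"ay":0,"az":0,"tx":0.257,"ty":0,"tz":0.966,"hand":0.8},{"ax":0,"ay":0,"az":0,"tx":0.257,"ty":0,"tz":0.966,"hand":0.8},{"ax":0,"ay":0,"az":0,"tx":0.257,"ty":0,"tz":0.966,"hand":0.8},{"ax":0,"ay":0,"az":0,"tx":0.257,"ty":0,"tz":0.966,"hand":0.8},{"ax":0,"ay":0,"az":0,"tx":0,"ty":0,"tz":0,"hand":0.8}]'
python3 - <<'E'
from h import *
a=cam("scene"); b=cam("top"); p,R=pose()
save(b["color"],"top6.png",(310,160,390,220),10); save(a["color"],"sc6.png",(230,130,330,205),8);
print(p,"tip jig",wj(p+R@TIP),observe()["force"]); np.save("s6.npy",[a,b],allow_pickle=True)
E
```

```text
time: 5.2
eef_pos: [0.5404, -0.2237, 0.1376]
orientation: [2.216, 1.955, -0.285]
force: [-0.4, 0.7, -4.4]
gripper_width: 0.0174
[ 0.54110596 -0.22384192  0.13886066] tip jig [0.00370145 0.0495566  0.04209005] [ 0.43914932  0.81630191 -3.56009912]
```

View pics/top6.png

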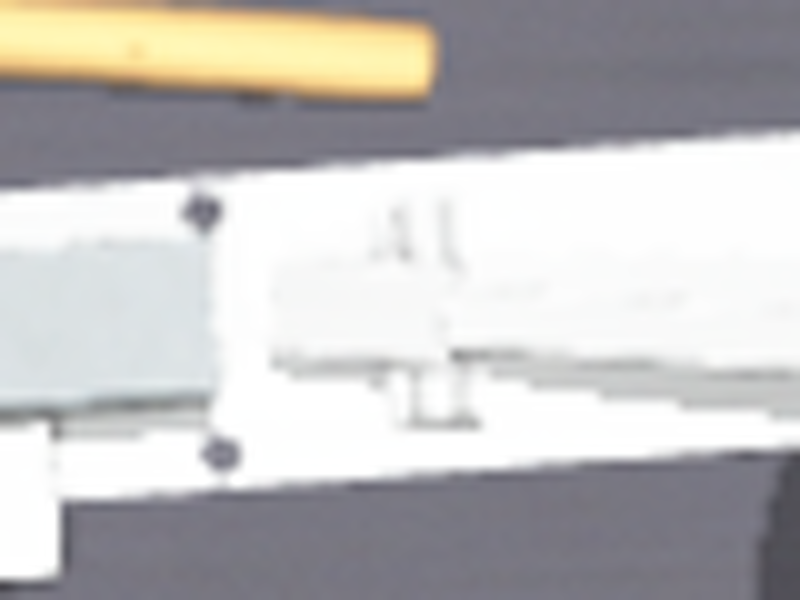

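View pics/sc6.png

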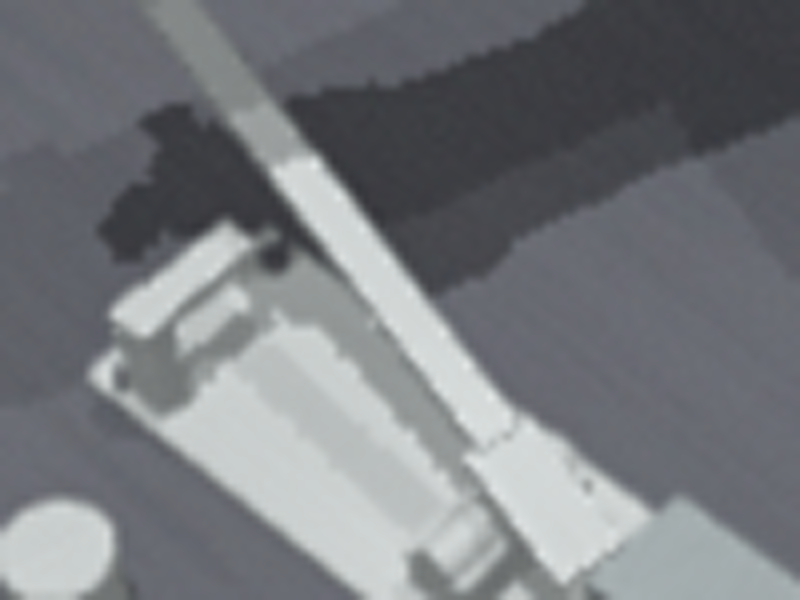

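Run:
```python
from h import *
a,b=np.load("s6.npy",allow_pickle=True)
X=tri(ray(b,337.5,186.2),ray(a,230+563/8,130+585/8)); print("+x corner",wj(X),X,proj(b,X))
X=onz(b,337.5,196,.042);print("-x corner z=.042",wj(X))
# width junction nose/shaft in top: col 447 rows 262..355
s=lambda u,v:(u/8+230,v/8+130)
# nose rear +x corner scene (468,460), top (445,262)
X2=tri(ray(b,354.5,186.4),ray(a,*s(468,460))); print("rear +x",wj(X2), (X2-X)[2]/np.linalg.norm(X2-X),np.linalg.norm(X2-X))
```

```text
+x corner [0.01623396 0.0496782  0.04420907] [0.58798276 0.06365819 0.04420907] [337.15479933 186.52771604]
-x corner z=.042 [-0.01387105  0.05081365  0.042     ]
rear +x [ 0.00974874 -0.00282153  0.06691094] 0.3911875311920366 0.06368030617640535
```

```bash
python3 -m inch '[{"ax":0,"ay":0,"az":0,"tx":0.13,"ty":0,"tz":0.48,"hand":0.8},{"ax":0,"ay":0,"az":0,"tx":0.12,"ty":0,"tz":0.48,"hand":0.8},{"ax":0,"ay":0,"az":0,"tx":0,"ty":0,"tz":0,"hand":0.8}]'
python3 -m inch '[{"ax":0,"ay":0,"az":0,"tx":0.8,"ty":0,"tz":0.03,"hand":0.8},{"ax":0,"ay":0,"az":0,"tx":0.8,"ty":0,"tz":0.03,"hand":0.8},{"ax":0,"ay":0,"az":0,"tx":0,"ty":0,"tz":0,"hand":0.8}]'
python3 - <<'E'
from h import *
a=cam("scene"); p,R=pose()
save(a["color"],"sc7.png",(230,130,350,220),6.5)
print(p,"tip jig",wj(p+R@TIP),observe()["force"],observe()["torque"])
E
```

```text
time: 5.68
eef_pos: [0.5408, -0.2238, 0.1284]
orientation: [2.216, 1.954, -0.284]
force: [0.3, -0.2, -3.2]
gripper_width: 0.0171
time: 6.05
eef_pos: [0.5433, -0.2085, 0.1245]
orientation: [2.214, 1.954, -0.284]
force: [-1.4, -2.4, -2.8]
gripper_width: 0.0174
[ 0.54325427 -0.20856499  0.12445333] tip jig [0.00641569 0.06468749 0.02752487] [-0.556126   -1.87513763 -2.53345696] [-0.47766383  0.08909967 -0.03433842]
```

View pics/sc7.png

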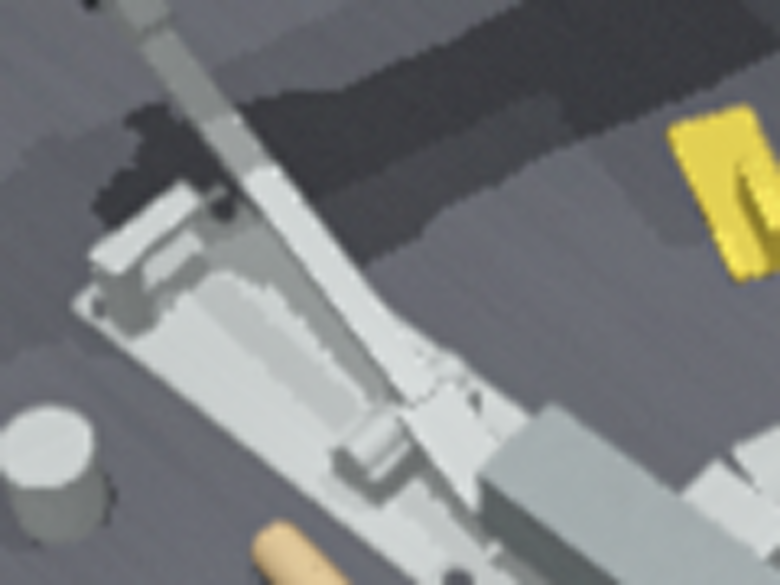

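```bash
python3 -m inch '[{"ax":0,"ay":0,"az":0,"tx":0.7,"ty":0,"tz":0.02,"hand":0.8},{"ax":0,"ay":0,"az":0,"tx":0.7,"ty":0,"tz":0.02,"hand":0.8},{"ax":0,"ay":0,"az":0,"tx":0,"ty":0,"tz":0,"hand":0.8}]'
```

```text
time: 6.48
eef_pos: [0.5454, -0.2067, 0.1265]
orientation: [2.204, 1.931, -0.304]
force: [-6.1, -42.9, 13.0]
gripper_width: 0.0172
```

```bash
python3 -m inch '[{"ax":0,"ay":0,"az":0,"tx":-1.4,"ty":0,"tz":0,"hand":0.8},{"ax":0,"ay":0,"az":0,"tx":-0.8,"ty":0,"tz":0,"hand":0.8},{"ax":0,"ay":0,"az":0,"tx":0,"ty":0,"tz":0,"hand":0.8}]'
python3 - <<'E'
from h import *
a=cam("scene"); b=cam("top"); p,R=pose();w=cam("wrist")
save(b["color"],"top8.png",(310,160,390,220),10);save(a["color"],"sc8.png",(250,150,330,210),10);save(w["color"],"wr8.png")
print(p,"tip jig",wj(p+R@TIP),"tilt",R[2,0],R[2,1],observe()["force"],observe()["torque"])
np.save("s8.npy",[a,b],allow_pickle=True)
E
```

```text
time: 6.85
eef_pos: [0.5419, -0.2163, 0.1256]
orientation: [2.216, 1.954, -0.283]
force: [0.1, 0.2, -4.6]
gripper_width: 0.0169
[ 0.5419245  -0.21577896  0.12537495] tip jig [0.00467677 0.05768792 0.02883863] tilt -0.254865802957865 0.0039198409610533835 [ 0.49667904  0.23929168 -3.33769475] [-0.08903421  0.00840156  0.03153589]
```

View pics/sc8.png

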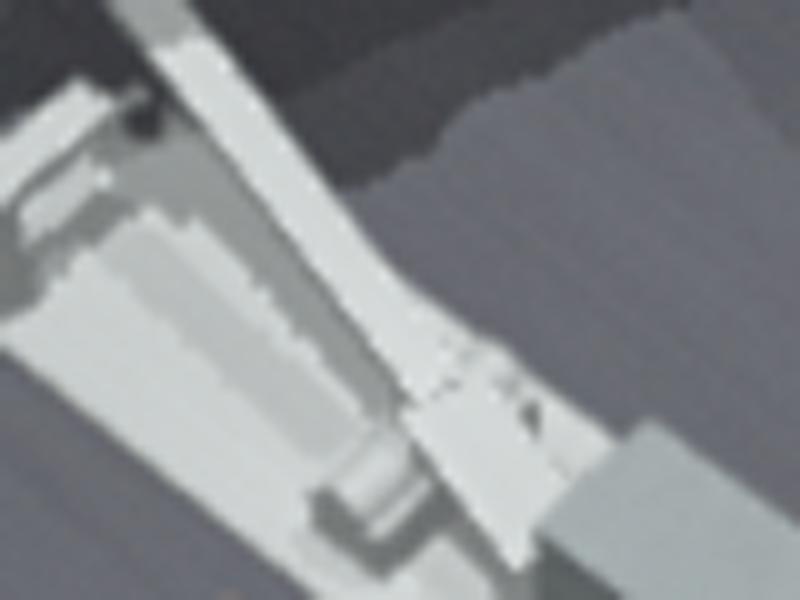

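View pics/top8.png

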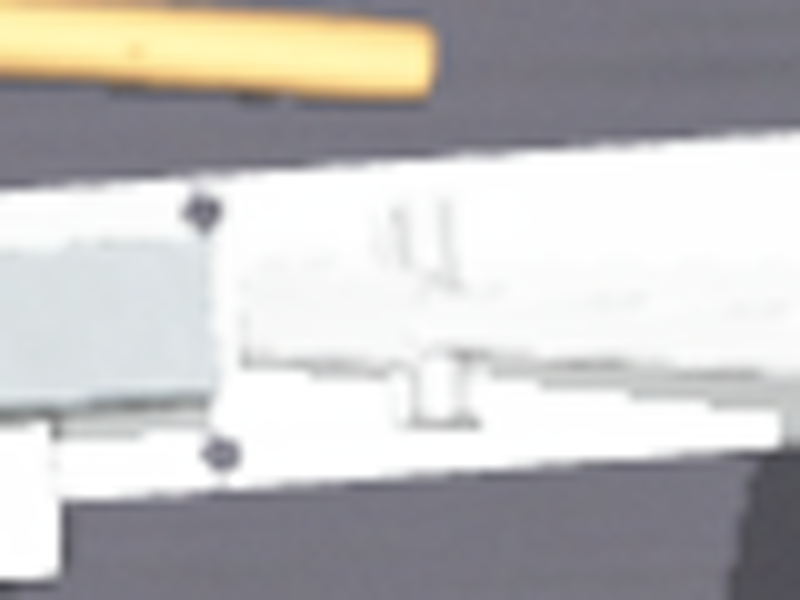

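View pics/wr8.png

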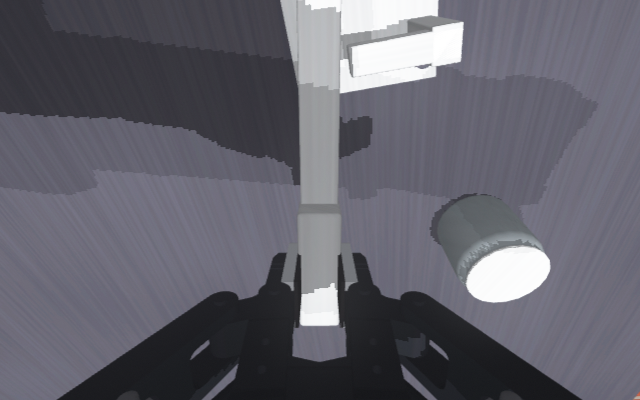

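Run:
```python
from h import *
a,b=np.load("s8.npy",allow_pickle=True)
for S in ((520,570),(517,568),(525,572)):
    X=tri(ray(b,334.3,186.2),ray(a,250+S[0]/10,150+S[1]/10)); print("+x corner",wj(X))
s=lambda u,v:(u/10+250,v/10+150)
X2=tri(ray(b,352.6,187),ray(a,*s(403,410))); print(wj(X2))
# beam end top corners, scene vs known
for q in ((650,420),(540,527)): print("beam", wj(onz(a,*s(*q),.086)))
for q in ((212,240),(216,396)): print("beam top", wj(onz(b,310+q[0]/10,160+q[1]/10,.086)))
```

```text
+x corner [0.01835904 0.05892813 0.03509925]
+x corner [0.0185693  0.05859498 0.03602174]
+x corner [0.01795836 0.05949277 0.03424784]
[0.00926875 0.00256268 0.053484  ]
beam [-0.02164998  0.07563233  0.086     ]
beam [0.0259335  0.07708361 0.086     ]
beam top [0.02168599 0.06894239 0.086     ]
beam top [-0.02663477  0.07136115  0.086     ]
```

Run:
```python
from h import *
a,b=np.load("s8.npy",allow_pickle=True)
s=lambda u,v:(u/10+250,v/10+150)
t=lambda u,v:(u/10+310,v/10+160)
print(wj(tri(ray(b,*t(212,240)),ray(a,*s(540,527)))), wj(tri(ray(b,*t(216,396)),ray(a,*s(650,420)))))
```

```text
[0.02167346 0.07010126 0.07410607] [-0.02615042  0.07126848  0.07679954]
```

The two-camera height reads the beam top at 74–77 mm when it must be 86, so it is biased by about −10 mm. The bar is really parallel to the tool, and its nose met the beam's end face. I'll correct the tip model and go in lower.

```bash
sed -i 's/^TIP=.*/TIP=np.array([.304,-.003,.0085])/' h.py
python3 - <<'E'
from h import *
p,R=pose(); print("tip now",wj(p+R@TIP), observe()["force"])
pt,Rt=bar([.001,.053,.0285],.17,.30); plan(pt,Rt,4)
Rb=Rt.T@jw(0,0,0)
E
```

```text
tip now [0.00412396 0.06070816 0.03964857] [ 0.49667904  0.23929168 -3.33769475]
dist mm [-2.3 -4.   1. ] rot [ 0.004 -0.042  0.   ] per row [ 0.001  -0.0105  0.    ]
0 t cm [-0.11 -0.04  0.  ]
1 t cm [-0.11 -0.04  0.  ]
2 t cm [-0.11 -0.04  0.  ]
3 t cm [-0.11 -0.04  0.01]
```

```bash
python3 -m inch '[{"ax":0.001,"ay":-0.014,"az":0,"tx":-0.15,"ty":-0.05,"tz":0,"hand":0.8},{"ax":0.001,"ay":-0.014,"az":0,"tx":-0.15,"ty":-0.05,"tz":0,"hand":0.8},{"ax":0.001,"ay":-0.014,"az":0,"tx":-0.15,"ty":-0.05,"tz":0,"hand":0.8},{"ax":0,"ay":0,"az":0,"tx":0,"ty":0,"tz":0,"hand":0.8}]'
python3 - <<'E'
from h import *
a=cam("scene"); b=cam("top"); p,R=pose();
print("tip now",wj(p+R@TIP), R[2,0],observe()["force"])
save(a["color"],"sc9.png",(250,150,330,210),10)
E
```

```text
time: 7.5
eef_pos: [0.5401, -0.2203, 0.1272]
orientation: [2.192, 1.934, -0.33]
force: [-0.3, 0.3, -2.6]
gripper_width: 0.0167
tip now [0.00158334 0.05228709 0.02911604] -0.29571071157710693 [-0.37424187  1.41547096 -2.70446462]
```

View pics/sc9.png

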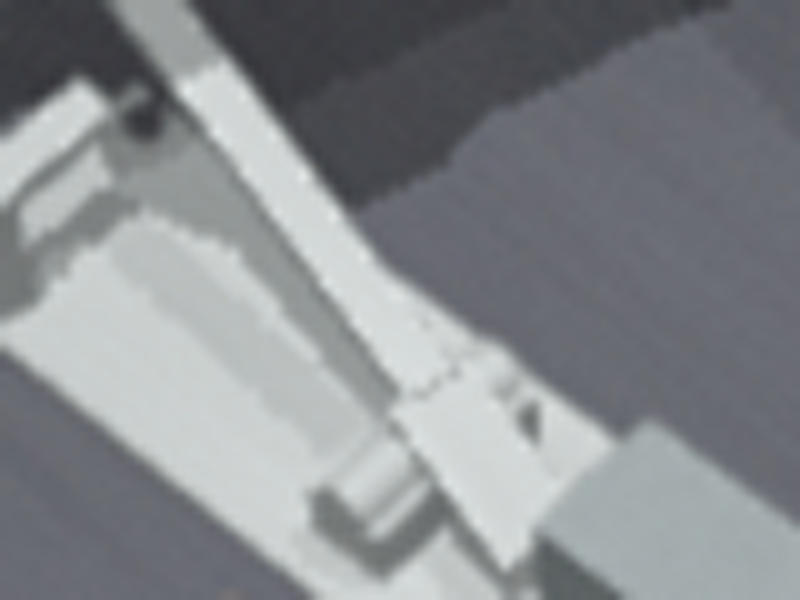

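```bash
python3 -m inch '[{"ax":0,"ay":0,"az":0,"tx":0.7,"ty":0,"tz":0,"hand":0.8},{"ax":0,"ay":0,"az":0,"tx":0.7,"ty":0,"tz":0,"hand":0.8},{"ax":0,"ay":0,"az":0,"tx":0,"ty":0,"tz":0,"hand":0.8}]'
python3 -m inch '[{"ax":0,"ay":0,"az":0,"tx":0.5,"ty":0,"tz":0,"hand":0.8},{"ax":0,"ay":0,"az":0,"tx":0,"ty":0,"tz":0,"hand":0.8}]'
```

```text
time: 7.98
eef_pos: [0.5417, -0.2066, 0.1226]
orientation: [2.192, 1.935, -0.33]
force: [-0.4, 0.4, -3.8]
gripper_width: 0.0168
time: 8.22
eef_pos: [0.5423, -0.2022, 0.1213]
orientation: [2.193, 1.934, -0.33]
force: [-0.5, 0.3, -3.4]
gripper_width: 0.0173
```

```bash
python3 -m inch '[{"ax":0,"ay":0,"az":0,"tx":0.6,"ty":0,"tz":0,"hand":0.8},{"ax":0,"ay":0,"az":0,"tx":0.1,"ty":0,"tz":0,"hand":0.8}]'
python3 -m inch '[{"ax":0,"ay":0,"az":0,"tx":0.8,"ty":0,"tz":0,"hand":0.8},{"ax":0,"ay":0,"az":0,"tx":0.8,"ty":0,"tz":0,"hand":0.8},{"ax":0,"ay":0,"az":0,"tx":0.3,"ty":0,"tz":0,"hand":0.8},{"ax":0,"ay":0,"az":0,"tx":0,"ty":0,"tz":0,"hand":0.8}]'
python3 - <<'E'
from h import *
a=cam("scene"); b=cam("top"); w=cam("wrist");p,R=pose();
print("tip now",wj(p+R@TIP), "grip",wj(p+R@[0,0,.0085]),R[2,0],observe()["force"])
save(a["color"],"sc10.png",(230,110,350,200),6.5);save(b["color"],"top10.png",(310,140,470,260),5);save(w["color"],"wr10.png")
E
```

```text
time: 8.48
eef_pos: [0.5431, -0.1956, 0.1193]
orientation: [2.193, 1.934, -0.33]
force: [-0.3, 0.2, -3.5]
gripper_width: 0.0172
time: 8.98
eef_pos: [0.5455, -0.1775, 0.1136]
orientation: [2.192, 1.934, -0.33]
force: [-0.2, 0.1, -3.7]
gripper_width: 0.0173
tip now [0.00893993 0.09435241 0.01569975] grip [-0.03752969 -0.19228978  0.10570988] -0.2960665313411727 [ 0.0800481   0.40645897 -3.63820705]
```

View pics/sc10.png

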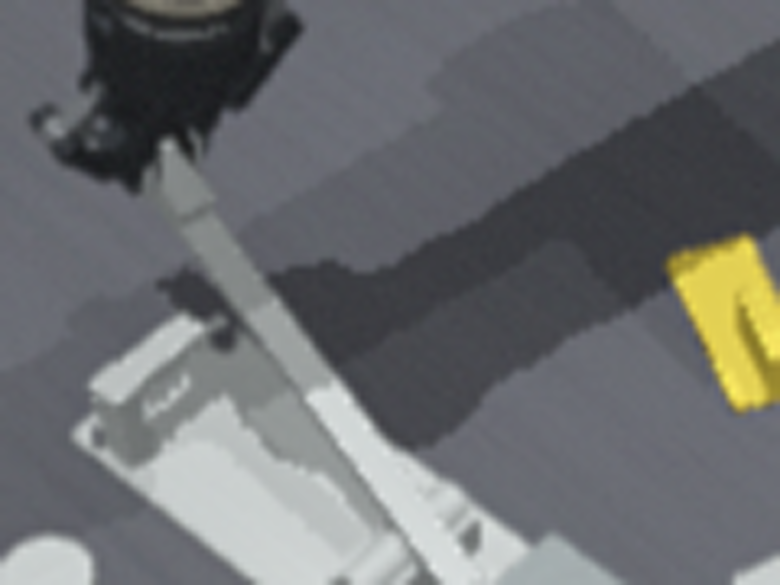

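View pics/wr10.png

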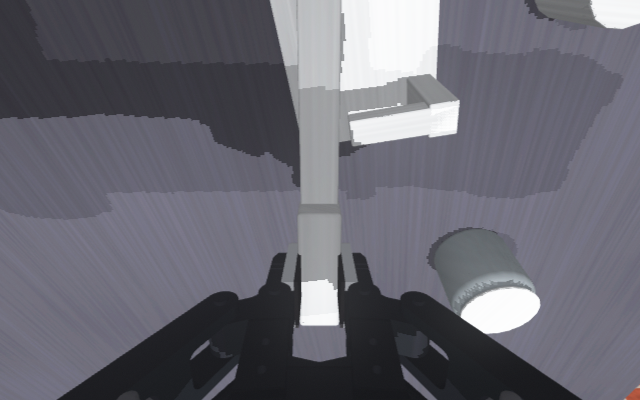

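View pics/top10.png

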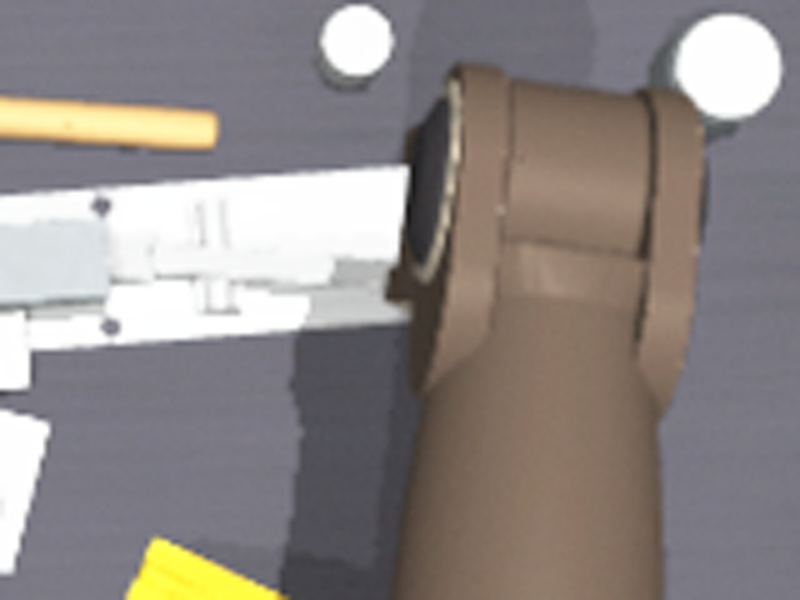

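The nose is about 24 mm under the beam's end with no contact force. Next I'll plan the lever stroke, pivoting on the fulcrum.

```bash
cat >> h.py <<'E'
def lever(fx,s,yaw,phi,zf=.042):
    u=np.array([np.sin(yaw)*np.cos(phi),np.cos(yaw)*np.cos(phi),-np.sin(phi)])
    return bar(np.array([fx,0,zf-.010+.010/np.cos(phi)])+s*u,yaw,phi)
def seq(poses,N):
    p,R=pose()
    for (pt,Rt),n in zip(poses,N):
        rv=Rn.from_matrix(R.T@Rt).as_rotvec()/n; dp=(np.array(pt)-p)/n
        print("-> tcp",np.round(pt,4),"rows",n,"rot/row",np.round(rv,4))
        for k in range(n):
            print("   t cm",np.round(R.T@dp*100,2)); R=R@Rn.from_rotvec(rv).as_matrix()
        p,R=np.array(pt),Rt
E
python3 - <<'E'
from h import *
seq([lever(-.0073,.1,.17,.2),lever(-.0073,.1,.17,.1),lever(-.0073,.1,.17,.03),lever(-.0073,.1,.17,-.035)],[2,2,2,2])
E
```

```text
-> tcp [ 0.545  -0.1841  0.0911] rows 2 rot/row [ 0.0009  0.0503 -0.0005]
   t cm [0.04 0.01 1.18]
   t cm [-0.01  0.01  1.18]
-> tcp [ 0.5445 -0.188   0.0709] rows 2 rot/row [ 0.    0.05 -0.  ]
   t cm [0.01 0.   1.03]
   t cm [-0.04  0.    1.03]
-> tcp [ 0.5443 -0.1895  0.0566] rows 2 rot/row [-0.     0.035 -0.   ]
   t cm [-0.    0.    0.72]
   t cm [-0.03  0.    0.72]
-> tcp [ 0.5442 -0.19    0.0434] rows 2 rot/row [0.     0.0325 0.    ]
   t cm [-0.01 -0.    0.66]
   t cm [-0.03 -0.    0.66]
```

```bash
python3 -m inch '[{"ax":0.001,"ay":0.05,"az":0,"tx":0.04,"ty":0.01,"tz":1.18,"hand":0.8},{"ax":0.001,"ay":0.05,"az":0,"tx":-0.01,"ty":0.01,"tz":1.18,"hand":0.8},{"ax":0,"ay":0.05,"az":0,"tx":0.01,"ty":0,"tz":1.03,"hand":0.8},{"ax":0,"ay":0.05,"az":0,"tx":-0.04,"ty":0,"tz":1.03,"hand":0.8},{"ax":0,"ay":0,"az":0,"tx":0,"ty":0,"tz":0,"hand":0.8}]'
python3 - <<'E'
from h import *
p,R=pose();s=observe()
print(p,"tip now",wj(p+R@TIP), "grip",wj(p+R@[0,0,.0085]),R[2,0],s["force"],s["torque"])
E
```

```text
time: 9.75
eef_pos: [0.5452, -0.188, 0.072]
orientation: [2.306, 2.031, -0.111]
force: [-1.4, 6.4, 7.3]
gripper_width: 0.017
[ 0.54522112 -0.18795739  0.07204014] tip now [0.01079894 0.09801557 0.03376011] grip [-0.03792398 -0.20058413  0.06358114] -0.09807006263694287 [-1.3849534   6.44855105  7.25832846] [0.71321521 0.19689579 0.17803994]
```

```bash
python3 -m inch '[{"ax":0,"ay":0.035,"az":0,"tx":0,"ty":0,"tz":0.72,"hand":0.8},{"ax":0,"ay":0.035,"az":0,"tx":-0.03,"ty":0,"tz":0.72,"hand":0.8},{"ax":0,"ay":0,"az":0,"tx":0,"ty":0,"tz":0,"hand":0.8}]'
python3 - <<'E'
from h import *
a=cam("scene"); w=cam("wrist");p,R=pose();s=observe()
print(p,"tip now",wj(p+R@TIP), "grip",wj(p+R@[0,0,.0085]),R[2,0],s["force"],s["torque"])
save(a["color"],"sc11.png",(230,110,350,200),6.5);save(w["color"],"wr11.png")
E
```

```text
time: 10.12
eef_pos: [0.5451, -0.1896, 0.058]
orientation: [2.341, 2.063, -0.032]
force: [-1.8, 4.2, 7.2]
gripper_width: 0.0177
[ 0.54513062 -0.18957057  0.05838285] tip now [0.01073244 0.09831751 0.04062977] grip [-0.03798662 -0.20162542  0.04988682] -0.03042301552880591 [-1.5914493   4.00379388  8.23284722] [0.21787924 0.41794757 0.15956203]
```

View pics/sc11.png

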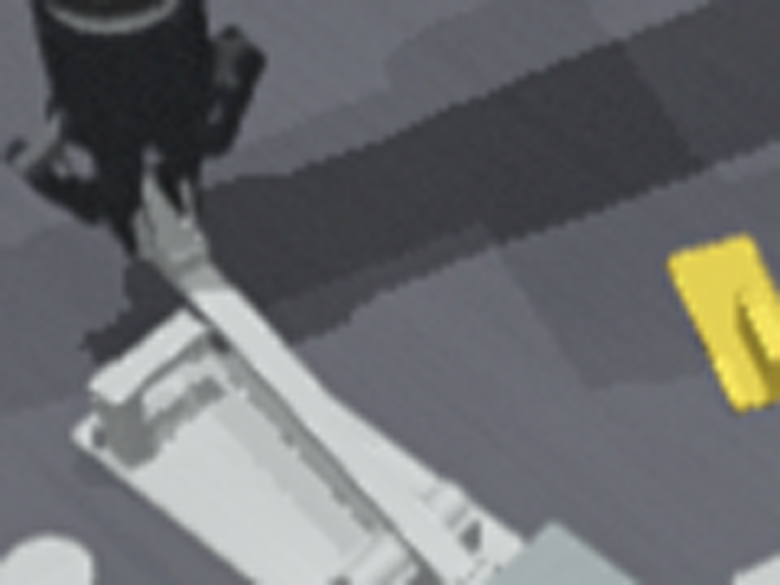

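View pics/wr11.png

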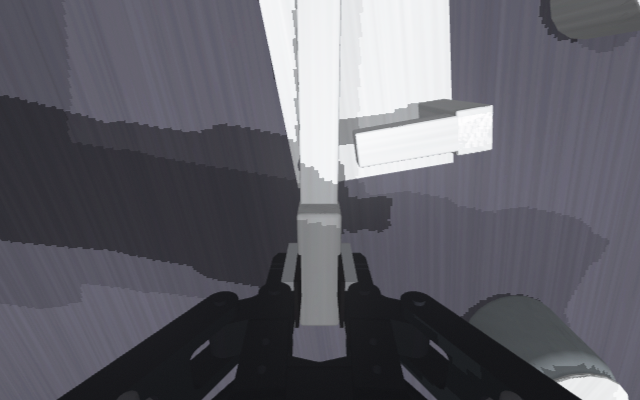

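```bash
python3 -m inch '[{"ax":0,"ay":0.035,"az":0,"tx":-0.01,"ty":0,"tz":0.75,"hand":0.8},{"ax":0,"ay":0.03,"az":0,"tx":-0.03,"ty":0,"tz":0.75,"hand":0.8},{"ax":0,"ay":0,"az":0,"tx":0,"ty":0,"tz":0,"hand":0.8},{"ax":0,"ay":0,"az":0,"tx":0,"ty":0,"tz":0,"hand":0.8}]'
python3 - <<'E'
from h import *
a=cam("scene"); w=cam("wrist");p,R=pose();s=observe()
print(p,"tip now",wj(p+R@TIP), "grip",wj(p+R@[0,0,.0085]),R[2,0],s["force"],s["torque"])
save(a["color"],"sc12.png",(230,110,350,200),6.5);save(w["color"],"wr12.png")
seq([lever(-.0062,.1,.14,-.04),lever(-.0046,.1,.06,-.04),lever(-.003,.1,-.02,-.04)],[1,2,2])
E
```

```text
time: 10.72
eef_pos: [0.5452, -0.1901, 0.0443]
orientation: [-2.341, -2.064, -0.044]
force: [-3.3, 4.6, 13.2]
gripper_width: 0.0171
[ 0.54524864 -0.19015982  0.04441334] tip now [0.01082958 0.09824186 0.04633389] grip [-0.03779426 -0.20167853  0.0359184 ] 0.0342980822914267 [-4.02127163  3.99420157 12.97139324] [0.5031184  0.87081823 0.19263446]
-> tcp [ 0.5514 -0.1905  0.0423] rows 1 rot/row [ 0.0048  0.0058 -0.0306]
   t cm [0.03 0.62 0.21]
-> tcp [ 0.5693 -0.1911  0.0423] rows 2 rot/row [ 0.0016  0.     -0.04  ]
   t cm [0.06 0.89 0.  ]
   t cm [0.02 0.9  0.  ]
-> tcp [ 0.5873 -0.1904  0.0423] rows 2 rot/row [ 0.0016  0.     -0.04  ]
   t cm [0.05 0.9  0.  ]
   t cm [0.01 0.9  0.  ]
```

View pics/sc12.png

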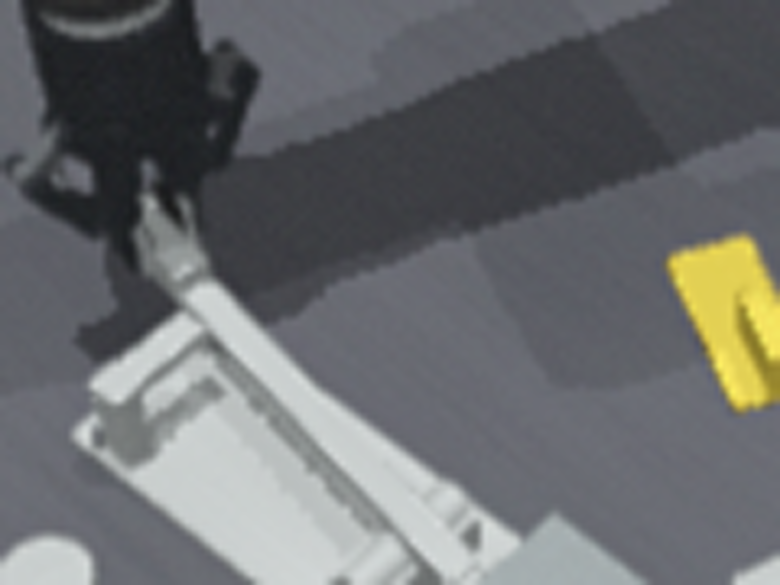

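View pics/wr12.png

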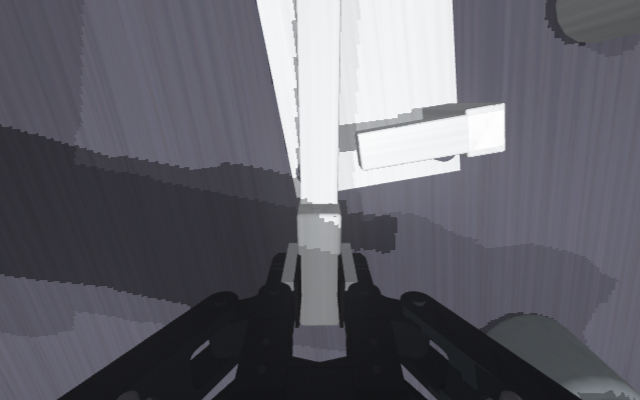

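```bash
python3 -m inch '[{"ax":0,"ay":0.012,"az":0,"tx":0,"ty":0,"tz":0.3,"hand":0.8},{"ax":0.002,"ay":0.002,"az":-0.03,"tx":0.02,"ty":0.62,"tz":0,"hand":0.8},{"ax":0,"ay":0,"az":0,"tx":0,"ty":0,"tz":0,"hand":0.8}]'
python3 - <<'E'
from h import *
p,R=pose();s=observe()
print(p,"tip now",wj(p+R@TIP), "grip",wj(p+R@[0,0,.0076]),R[2,0],s["force"],s["torque"])
E
```

```text
time: 11.2
eef_pos: [0.5515, -0.1909, 0.0414]
orientation: [-2.303, -2.092, -0.058]
force: [-4.5, 2.3, 13.5]
gripper_width: 0.017
[ 0.55145376 -0.19089137  0.04136035] tip now [0.00803369 0.0984947  0.04740609] grip [-0.03163678 -0.20261341  0.03376908] 0.04784333728587192 [-4.51774856  2.33143046 13.50685853] [0.30805894 0.89368407 0.02350172]
```

```bash
python3 -m inch '[{"ax":0.002,"ay":0,"az":-0.04,"tx":0.06,"ty":0.89,"tz":0,"hand":0.8},{"ax":0.002,"ay":0,"az":-0.04,"tx":0.02,"ty":0.9,"tz":0,"hand":0.8},{"ax":0,"ay":0,"az":0,"tx":0,"ty":0,"tz":0,"hand":0.8}]'
python3 - <<'E'
from h import *
p,R=pose();s=observe();w=cam("wrist");save(w["color"],"wr13.png")
print(p,"tip now",wj(p+R@TIP), "grip",wj(p+R@[0,0,.0076]),R[2,0],s["force"],s["torque"])
E
```

```text
time: 11.58
eef_pos: [0.5707, -0.1921, 0.0419]
orientation: [-2.218, -2.183, -0.057]
force: [-1.5, 0.7, 12.2]
gripper_width: 0.017
[ 0.57072277 -0.19212511  0.04188431] tip now [0.00302657 0.09861568 0.04744171] grip [-0.0124555  -0.20472112  0.03429254] 0.046260596758080905 [-1.52466492  0.65749726 12.18334121] [-0.02701025  0.21498447 -0.04593887]
```

View pics/wr13.png

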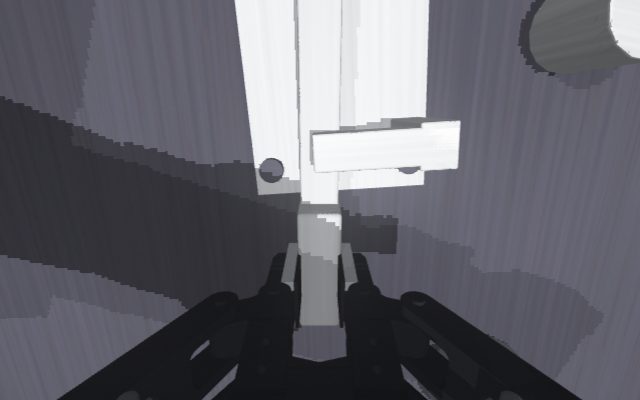

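```bash
python3 -m inch '[{"ax":0.002,"ay":0,"az":-0.035,"tx":0.05,"ty":0.75,"tz":0,"hand":0.8},{"ax":0.002,"ay":0,"az":-0.035,"tx":0.01,"ty":0.75,"tz":0,"hand":0.8},{"ax":0,"ay":0,"az":0,"tx":0,"ty":0,"tz":0,"hand":0.8}]'
python3 - <<'E'
from h import *
p,R=pose();s=observe();w=cam("wrist");save(w["color"],"wr14.png");a=cam("scene");save(a["color"],"sc14.png",(230,110,350,200),6.5)
print(p,"tip now",wj(p+R@TIP), "grip",wj(p+R@[0,0,.0076]),R[2,0],s["force"],s["torque"])
E
```

```text
time: 12.0
eef_pos: [0.5856, -0.192, 0.0421]
orientation: [-2.141, -2.258, -0.053]
force: [-1.6, -0.8, 14.0]
gripper_width: 0.0172
[ 0.5856282  -0.19199539  0.0420978 ] tip now [-0.00301792  0.09843108  0.04726728] grip [ 0.00241052 -0.20526858  0.03450556] 0.044978348039771104 [-1.55699793 -0.79137958 13.98457865] [-0.35645933  0.34088794 -0.46169307]
```

View pics/wr14.png

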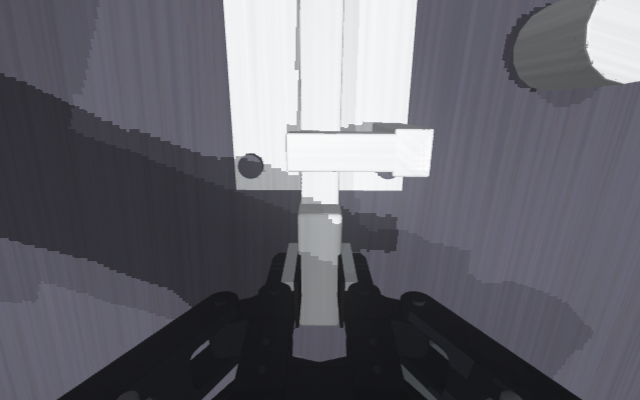

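View pics/sc14.png

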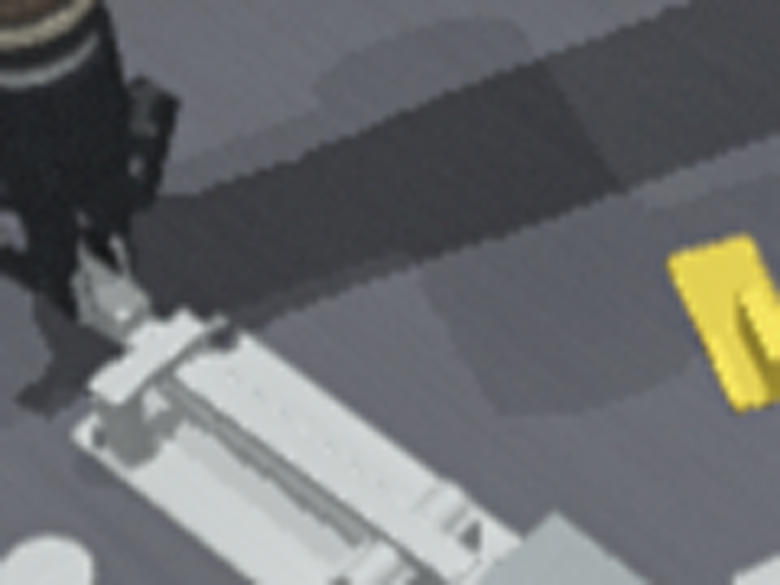

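```bash
python3 -m inch '[{"ax":0,"ay":-0.007,"az":0,"tx":0,"ty":0,"tz":-0.15,"hand":0.8},{"ax":0,"ay":-0.007,"az":0,"tx":0,"ty":0,"tz":-0.15,"hand":0.8},{"ax":0,"ay":0,"az":0,"tx":0,"ty":0,"tz":0,"hand":0.8}]'
python3 -m inch '[{"ax":0,"ay":-0.005,"az":0,"tx":0,"ty":0,"tz":-0.1,"hand":0.8},{"ax":0,"ay":0,"az":0,"tx":0,"ty":0,"tz":0,"hand":0.8}]'
```

```text
time: 12.48
eef_pos: [0.5856, -0.192, 0.0455]
orientation: [-2.149, -2.265, -0.039]
force: [-1.8, 0.6, 14.3]
gripper_width: 0.0169
time: 12.72
eef_pos: [0.5856, -0.192, 0.0457]
orientation: [-2.151, -2.268, -0.033]
force: [-0.6, -0.4, 9.0]
gripper_width: 0.017
```

```bash
python3 -m inch '[{"ax":0,"ay":0,"az":0,"tx":0,"ty":0,"tz":-0.12,"hand":0.8},{"ax":0,"ay":0,"az":0,"tx":0,"ty":0,"tz":-0.05,"hand":0.8},{"ax":0,"ay":0,"az":0,"tx":0,"ty":0,"tz":0,"hand":0.8}]'
```

```text
time: 13.1
eef_pos: [0.5855, -0.192, 0.0457]
orientation: [-2.15, -2.267, -0.032]
force: [6.2, -2.8, 2.7]
gripper_width: 0.0174
```

```bash
python3 -m inch '[{"ax":0,"ay":0,"az":0,"tx":0,"ty":0,"tz":0,"hand":2.5},{"ax":0,"ay":0,"az":0,"tx":0,"ty":0,"tz":0,"hand":4},{"ax":0,"ay":0,"az":0,"tx":0,"ty":0,"tz":0,"hand":5},{"ax":0,"ay":0,"az":0,"tx":0,"ty":0,"tz":-1,"hand":5},{"ax":0,"ay":0,"az":0,"tx":0,"ty":0,"tz":-4,"hand":5},{"ax":0,"ay":0,"az":0,"tx":0,"ty":0,"tz":-5,"hand":5},{"ax":0,"ay":0,"az":0,"tx":0,"ty":0,"tz":-5,"hand":5}]' 60
python3 - <<'E'
from h import *
p,R=pose();s=observe();w=cam("wrist");save(w["color"],"wr15.png");a=cam("scene");save(a["color"],"sc15.png",(230,110,390,230),5)
print(p,R,s["force"],s["torque"],np.round(s["joints"],2))
E
```

```text
time: 13.98
eef_pos: [0.5835, -0.1949, 0.1963]
orientation: [-2.145, -2.265, -0.031]
force: [1.0, 0.4, -0.6]
gripper_width: 0.0501
[ 0.58345023 -0.19494654  0.19633726] [[-5.43934290e-02  9.98516195e-01 -2.60056785e-03]
 [ 9.98083027e-01  5.44464689e-02  2.94253856e-02]
 [ 2.95233158e-02 -9.95035010e-04 -9.99563597e-01]] [ 0.98496167  0.44774004 -0.61276306] [-0.02791517 -0.08892909  0.01405911] [-0.34  0.31  0.11  1.39  0.03  1.18]
```

View pics/wr15.png

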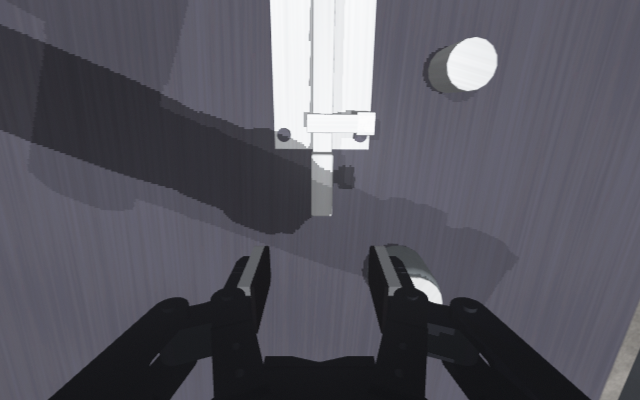

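View pics/sc15.png

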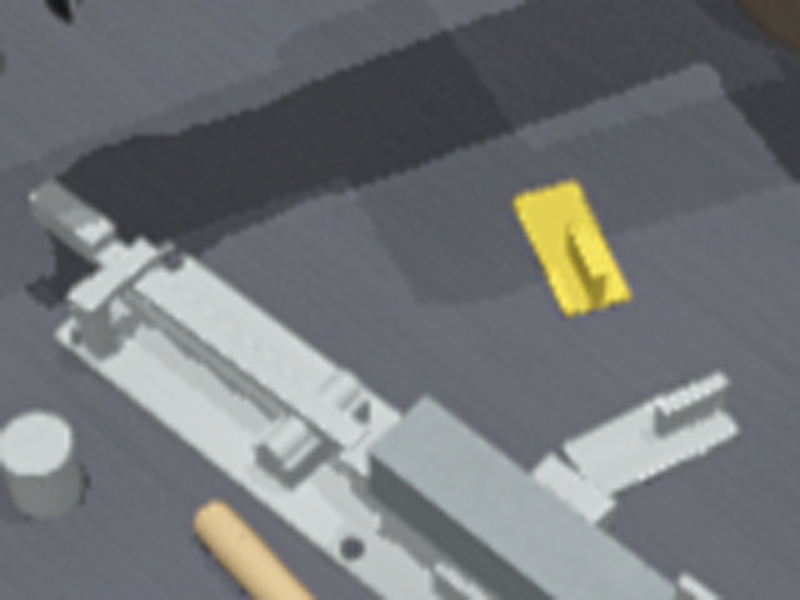

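The keeper holds the bar, with the whole shaft width under the arm, and the gripper is clear. Now to the shim.

Run:
```python
from h import *
plan([.394,.169,.17],down(np.pi-.273),8)
```

```text
dist mm [-192.   364.9  -31.4] rot [ 0.023 -0.017 -1.243] per row [ 0.0029 -0.0021 -0.1554]
0 t cm [ 4.67 -2.15  0.5 ]
1 t cm [ 4.95 -1.4   0.49]
2 t cm [ 5.11 -0.62  0.48]
3 t cm [5.14 0.18 0.47]
4 t cm [5.05 0.98 0.46]
5 t cm [4.84 1.75 0.44]
6 t cm [4.51 2.48 0.43]
7 t cm [4.08 3.15 0.41]
```

```bash
python3 -m inch '[{"ax":0.003,"ay":-0.002,"az":-0.155,"tx":4.67,"ty":-2.15,"tz":0.1,"hand":5},{"ax":0.003,"ay":-0.002,"az":-0.155,"tx":4.95,"ty":-1.4,"tz":0.1,"hand":5},{"ax":0.003,"ay":-0.002,"az":-0.155,"tx":5.11,"ty":-0.62,"tz":0.3,"hand":5},{"ax":0.003,"ay":-0.002,"az":-0.155,"tx":5.14,"ty":0.18,"tz":0.6,"hand":5},{"ax":0.003,"ay":-0.002,"az":-0.155,"tx":5.05,"ty":0.98,"tz":0.6,"hand":5},{"ax":0.003,"ay":-0.002,"az":-0.155,"tx":4.84,"ty":1.75,"tz":0.6,"hand":5},{"ax":0.003,"ay":-0.002,"az":-0.155,"tx":4.51,"ty":2.48,"tz":0.6,"hand":4},{"ax":0.003,"ay":-0.002,"az":-0.155,"tx":4.08,"ty":3.15,"tz":0.6,"hand":4}]'
python3 -m inch '[{"ax":0,"ay":0,"az":0,"tx":0,"ty":0,"tz":0,"hand":4}]'
python3 - <<'E'
from h import *
p,R=pose();w=cam("wrist");save(w["color"],"wr16.png");a=cam("scene");save(a["color"],"sc16.png",(230,110,390,230),5)
b=cam("top");save(b["color"],"top16.png",(290,160,450,260),5)
np.save("s16.npy",[a,b,w],allow_pickle=True)
print(p,np.arctan2(R[1,0],R[0,0]),np.round(observe()["joints"],2))
E
```

```text
time: 15.08
eef_pos: [0.3909, 0.1711, 0.168]
orientation: [-0.424, -3.102, -0.004]
force: [1.0, 0.3, 0.1]
gripper_width: 0.0403
time: 15.2
eef_pos: [0.39, 0.1721, 0.1677]
orientation: [-0.421, -3.101, -0.004]
force: [-0.8, -0.5, -0.4]
gripper_width: 0.04
[0.39001333 0.17213062 0.16767223] 2.8718004434613267 [ 0.4  -0.04 -0.36  1.27  0.01  0.68]
```

View pics/wr16.png

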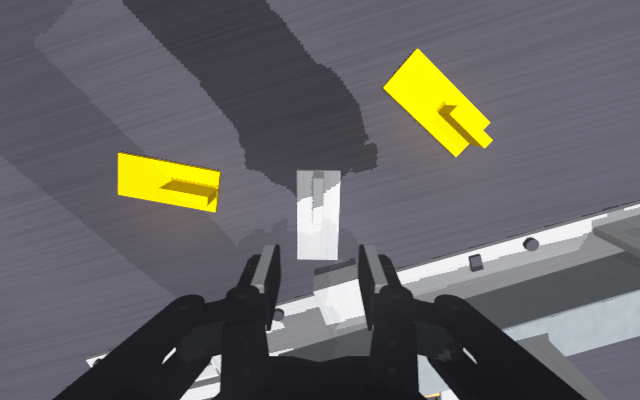

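View pics/sc16.png

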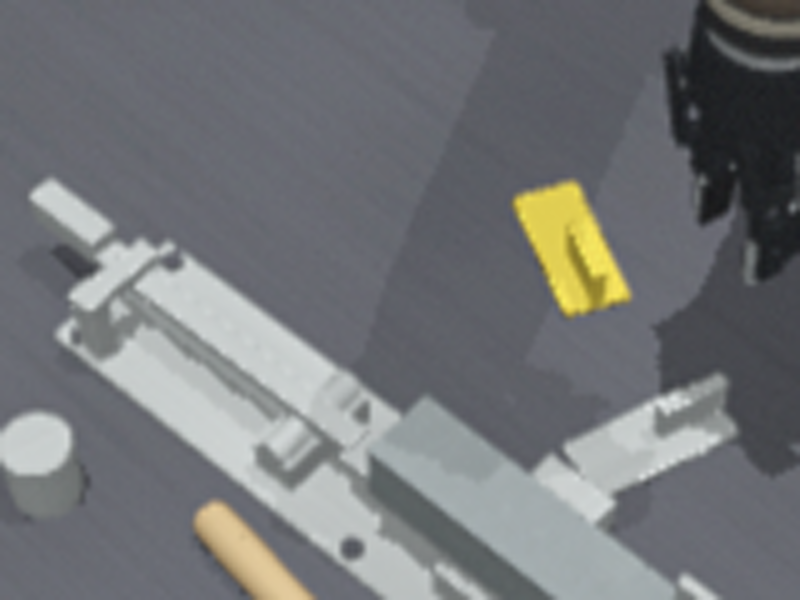

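View pics/top16.png

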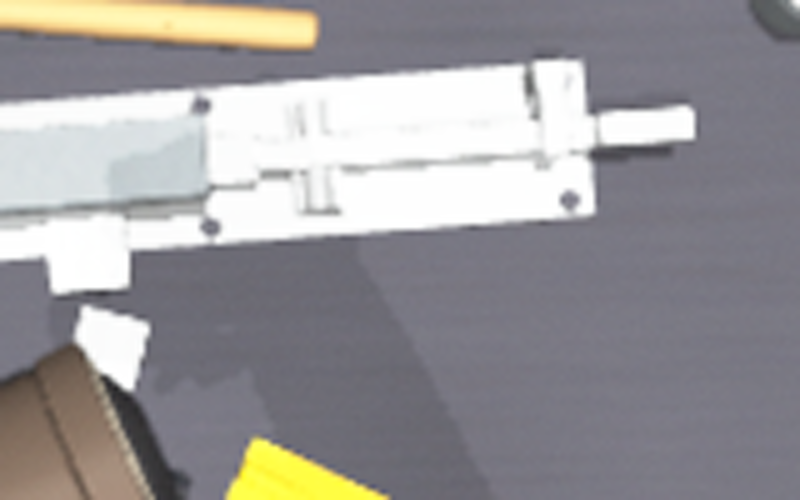

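The wrist view shows the grey shim at cols 297–341, rows 170–260, with its rib at cols 312–324 at the far (robot) end. The pad ledge's end edge is near (314,270)–(354,261).

Run:
```python
from h import *
a,b,w=np.load("s16.npy",allow_pickle=True); p,R=pose()
P=lambda u,v,z=.006:onz(w,u,v,z)
c=[P(297,170),P(341,170),P(340,260),P(297,258.5)]
print(np.round(c,4),[np.linalg.norm(c[i]-c[i-1]) for i in range(4)])
back=(c[0]+c[1])/2; fr=(c[2]+c[3])/2; d=(fr-back)/np.linalg.norm(fr-back)
o=(back+fr)/2; print("angle",np.arctan2(d[1],d[0]),"origin",o,"rib pt",o-.034*d)
print("rib top ends",P(318,173,.036),P(318,223,.036))
e1,e2=P(314,270,.036),P(354,261,.036); print("ledge",e1,e2,np.linalg.norm(e1-e2),wj(e1),wj(e2))
t=lambda u,v:(u/5+290,v/5+160)
for q in ((50,294),(130,287)): print("ledge top",wj(onz(b,*t(*q),.036)))
# shim front corners in top
for q in ((83,305),(150,322)): print("shim front top",onz(b,*t(*q),.006))
print(wj(onz(b,*t(207,113),.1)),wj(onz(b,*t(207,190),.1)))
```

```text
[[0.3744 0.1534 0.006 ]
 [0.3862 0.1959 0.006 ]
 [0.4842 0.1699 0.006 ]
 [0.4698 0.1248 0.006 ]] [np.float64(0.09954164870031654), np.float64(0.044146026943246985), np.float64(0.10139544495970088), np.float64(0.04740021694112969)]
angle -0.2753086740955999 origin [0.42867622 0.16101192 0.006     ] rib pt [0.39595661 0.17025462 0.006     ]
rib top ends [0.37619046 0.17483379 0.036     ] [0.42336089 0.1617282  0.036     ]
ledge [0.47139715 0.14420918 0.036     ] [0.47225631 0.18533371 0.036     ] 0.04113349862079927 [-0.09661005  0.13539223  0.036     ] [-0.09390178  0.17643648  0.036     ]
ledge top [-0.07731427  0.1755859   0.036     ]
ledge top [-0.07664922  0.12428415  0.036     ]
shim front top [0.48170612 0.16551916 0.006     ]
shim front top [0.46936901 0.12217115 0.006     ]
[0.02458222 0.06832597 0.1       ] [-0.02256137  0.07189534  0.1       ]
```

```bash
python3 -m inch '[{"ax":0,"ay":0,"az":0,"tx":-0.6,"ty":-0.12,"tz":5,"hand":4},{"ax":0,"ay":0,"az":0.005,"tx":0,"ty":0,"tz":5,"hand":4},{"ax":0,"ay":0,"az":0,"tx":0,"ty":0,"tz":3,"hand":4},{"ax":0,"ay":0,"az":0,"tx":0,"ty":0,"tz":1.5,"hand":4},{"ax":0,"ay":0,"az":0,"tx":0,"ty":0,"tz":1,"hand":4},{"ax":0,"ay":0,"az":0,"tx":0,"ty":0,"tz":0,"hand":4}]'
python3 - <<'E'
from h import *
p,R=pose();w=cam("wrist");save(w["color"],"wr17.png");print(p)
E
```

```text
time: 16.1
eef_pos: [0.3961, 0.1674, 0.013]
orientation: [-0.44, -3.099, -0.003]
force: [0.3, 0.2, 0.3]
gripper_width: 0.0401
[0.39607783 0.16744555 0.01298791]
```

View pics/wr17.png

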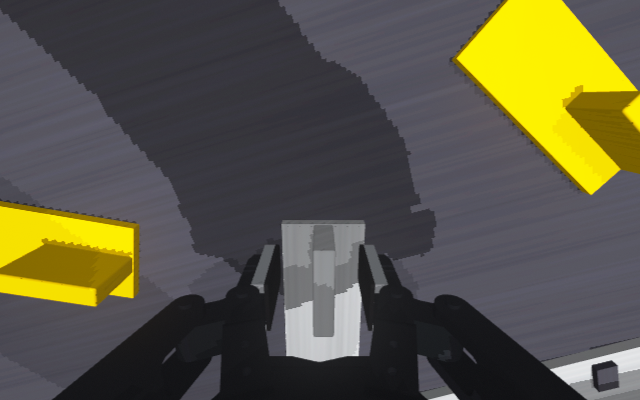

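```bash
python3 -m inch '[{"ax":0,"ay":0,"az":0,"tx":0,"ty":0.15,"tz":0,"hand":2.5},{"ax":0,"ay":0,"az":0,"tx":0,"ty":0,"tz":0,"hand":1.2},{"ax":0,"ay":0,"az":0,"tx":0,"ty":0,"tz":0,"hand":0.2},{"ax":0,"ay":0,"az":0,"tx":0,"ty":0,"tz":0,"hand":0.2},{"ax":0,"ay":0,"az":0,"tx":0,"ty":0,"tz":0,"hand":0.2}]' 70
python3 -m inch '[{"ax":0,"ay":0,"az":0,"tx":0,"ty":0,"tz":-2,"hand":0.2},{"ax":0,"ay":0,"az":0,"tx":0,"ty":0,"tz":-3,"hand":0.2},{"ax":0,"ay":0,"az":0,"tx":0,"ty":0,"tz":0,"hand":0.2}]'
python3 - <<'E'
from h import *
p,R=pose();w=cam("wrist");save(w["color"],"wr18.png");a=cam("scene");save(a["color"],"sc18.png",(310,130,410,205),7)
b=cam("top");save(b["color"],"top18.png",(270,180,350,260),7);print(p,observe()["force"])
np.save("s18.npy",[a,b,w],allow_pickle=True)
E
```

```text
time: 16.77
eef_pos: [0.3966, 0.1695, 0.0136]
orientation: [-0.439, -3.1, -0.005]
force: [-0.8, -0.4, 6.1]
gripper_width: 0.0083
time: 17.15
eef_pos: [0.3979, 0.1695, 0.0643]
orientation: [-0.439, -3.102, -0.006]
force: [0.7, -0.3, -2.5]
gripper_width: 0.0086
[0.39788858 0.16954128 0.06426965] [ 0.01280287  0.13075656 -2.98425967]
```

View pics/wr18.png

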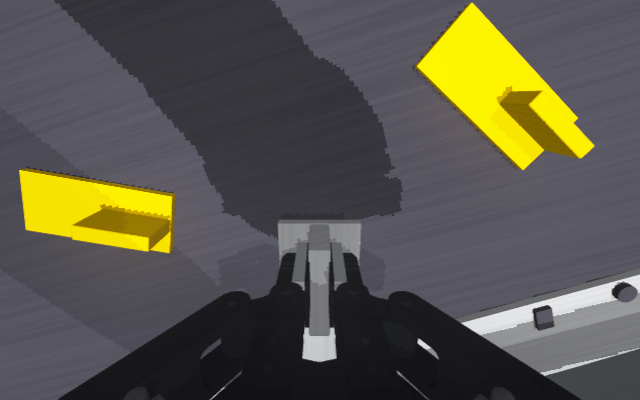

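View pics/sc18.png

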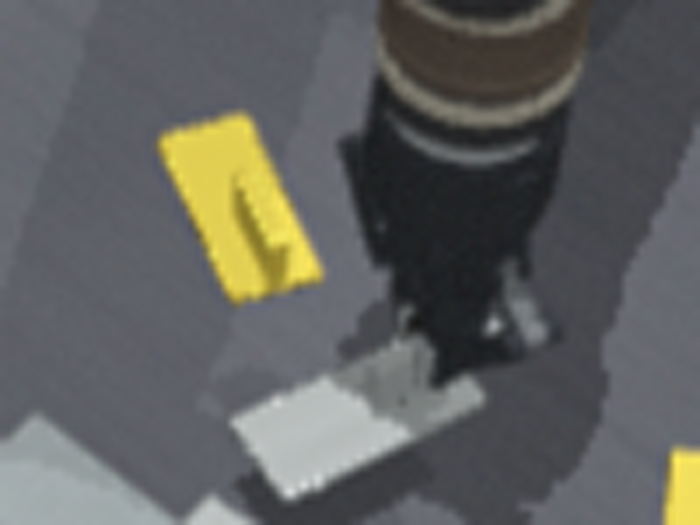

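View pics/top18.png

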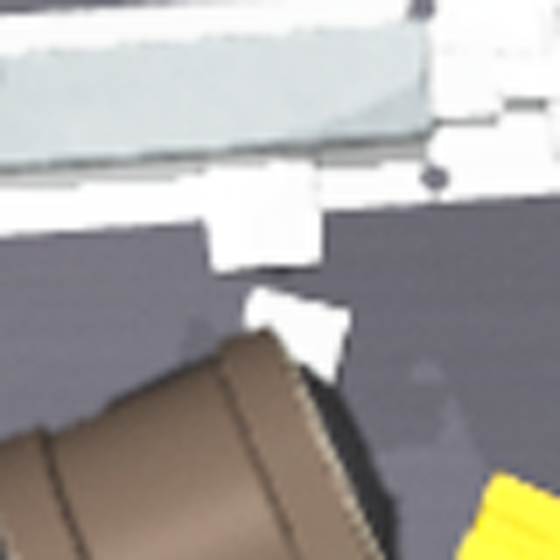

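Run:
```python
from h import *
a,b,w=np.load("s18.npy",allow_pickle=True); p,R=pose()
t=lambda u,v:(u/7+270,v/7+180)
f1,f2=onz(b,*t(255,287),.057),onz(b,*t(350,315),.057)
r1,r2=onz(w,279,221,.057),onz(w,361,221,.057)
for n,x in (("f1",f1),("f2",f2),("r1",r1),("r2",r2)): print(n,x,"tool",R.T@(x-p))
print(np.linalg.norm(f1-f2),np.linalg.norm(r1-r2))
# plane angles
d=f2-f1; print("front edge dir vs tool y",np.round(R.T@d,4))
```

```text
f1 [0.4809146  0.16405661 0.057     ] tool [-0.08303151  0.01917892  0.0035206 ]
f2 [0.46711216 0.12174537 0.057     ] tool [-0.0815119  -0.02530071  0.00356091]
r1 [0.37480422 0.15415228 0.057     ] tool [ 0.01615534 -0.01977979  0.00482259]
r2 [0.38675872 0.19531079 0.057     ] tool [0.01609112 0.02307961 0.00480187]
0.04450560381420269 0.04285945326332894
front edge dir vs tool y [ 0.0015 -0.0445  0.    ]
```

Run:
```python
from h import *
t=jw(-.1235,.150,.0565); print(t); plan(t,down(np.pi+JY),4)
```

```text
[0.4438773  0.15759253 0.0565    ]
dist mm [ 48.  -11.1  -5.1] rot [ 0.002 -0.013 -0.326] per row [ 0.0004 -0.0032 -0.0815]
0 t cm [-1.23  0.07  0.11]
1 t cm [-1.23 -0.03  0.12]
2 t cm [-1.23 -0.13  0.12]
3 t cm [-1.21 -0.23  0.12]
```

```bash
python3 -m inch '[{"ax":0,"ay":-0.003,"az":-0.081,"tx":-1.23,"ty":0.07,"tz":0,"hand":0.2},{"ax":0,"ay":-0.003,"az":-0.081,"tx":-1.23,"ty":-0.03,"tz":0,"hand":0.2},{"ax":0,"ay":-0.003,"az":-0.081,"tx":-1.23,"ty":-0.13,"tz":0.2,"hand":0.2},{"ax":0.002,"ay":-0.003,"az":-0.082,"tx":-1.21,"ty":-0.23,"tz":0.3,"hand":0.2},{"ax":0,"ay":0,"az":0,"tx":0,"ty":0,"tz":0,"hand":0.2}]'
python3 - <<'E'
from h import *
p,R=pose();a=cam("scene");save(a["color"],"sc19.png",(290,150,390,225),7)
b=cam("top");save(b["color"],"top19.png",(270,180,350,260),7);print(p,wj(p),np.arctan2(R[1,0],R[0,0])-np.pi-JY,R[2],observe()["force"])
np.save("s19.npy",[a,b],allow_pickle=True)
E
```

```text
time: 17.92
eef_pos: [0.4441, 0.1575, 0.0558]
orientation: [0.066, -3.139, 0.001]
force: [-1.0, 0.9, -3.7]
gripper_width: 0.0083
[0.44408761 0.15751386 0.05582252] [-0.12329344  0.14991195  0.05582252] -6.285939046882708 [ 1.78734269e-03 -4.67110549e-04 -9.99998294e-01] [-0.42808411  0.29999728 -3.28764612]
```

View pics/sc19.png

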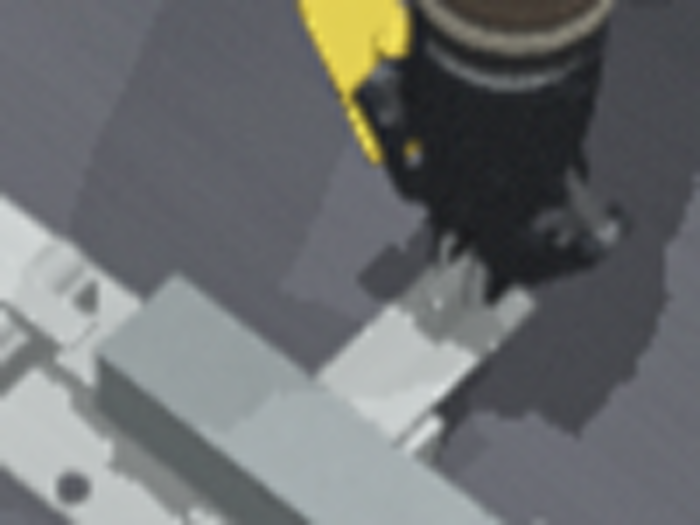

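View pics/top19.png

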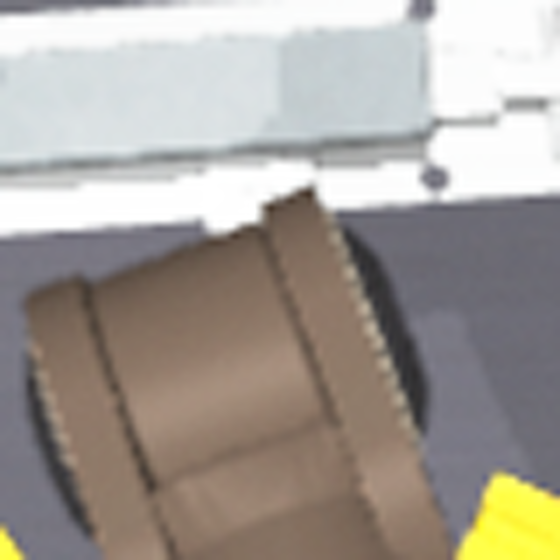

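```bash
python3 -m inch '[{"ax":0,"ay":0,"az":0,"tx":0,"ty":0,"tz":0.3,"hand":0.2},{"ax":0,"ay":0,"az":0,"tx":0,"ty":0,"tz":0.3,"hand":0.2},{"ax":0,"ay":0,"az":0,"tx":0,"ty":0,"tz":0,"hand":0.2}]'
python3 - <<'E'
from h import *
p,R=pose();a=cam("scene");save(a["color"],"sc20.png",(290,150,390,225),7)
print(p,wj(p),observe()["force"],observe()["torque"])
np.save("s20.npy",[a],allow_pickle=True)
E
```

```text
time: 18.4
eef_pos: [0.4443, 0.1579, 0.0511]
orientation: [-0.069, 3.141, 0.0]
force: [0.3, -0.5, -2.2]
gripper_width: 0.0088
[0.44428401 0.15791056 0.05113706] [-0.12307939  0.15029942  0.05113706] [-0.24113986  0.54594286 -2.42316735] [-0.0214582   0.0856866   0.02471464]
```

View pics/sc20.png

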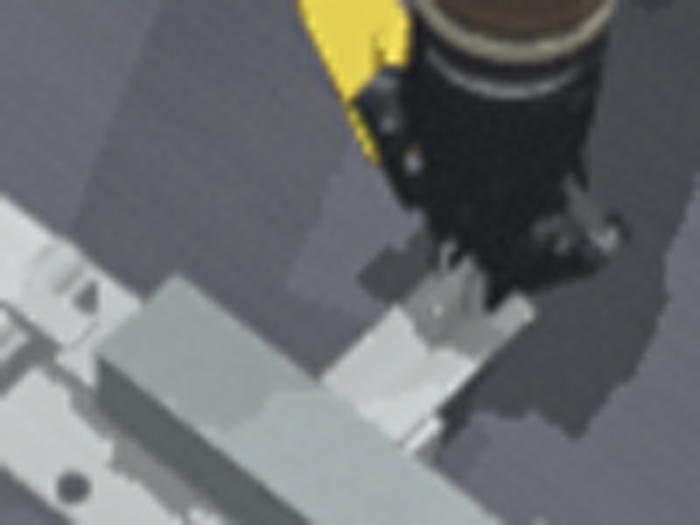

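Run:
```python
from h import *
a=np.load("s20.npy",allow_pickle=True)[0]
save(a["color"],"sc21.png",(330,190,370,220),20)
for n,X in {"ledge+y":jw(-.075,.175,.036),"ledge-y":jw(-.075,.125,.036),"ledge+y at -.03":jw(-.03,.175,.036),"shim+y back":jw(-.139,.172,.042),"shim+y front":jw(-.039,.172,.042),"shim-y front":jw(-.039,.128,.042)}.items():
    q=proj(a,X); print(n,np.round(q,1),np.round((q-[330,190])*20))
```

```text
ledge+y [352.6 209.2] [452. 384.]
ledge-y [339.5 199.6] [191. 192.]
ledge+y at -.03 [342.6 219.1] [253. 581.]
shim+y back [365.6 194. ] [712.  79.]
shim+y front [344.  215.4] [279. 508.]
shim-y front [332.4 206.7] [ 48. 335.]
```

View pics/sc21.png

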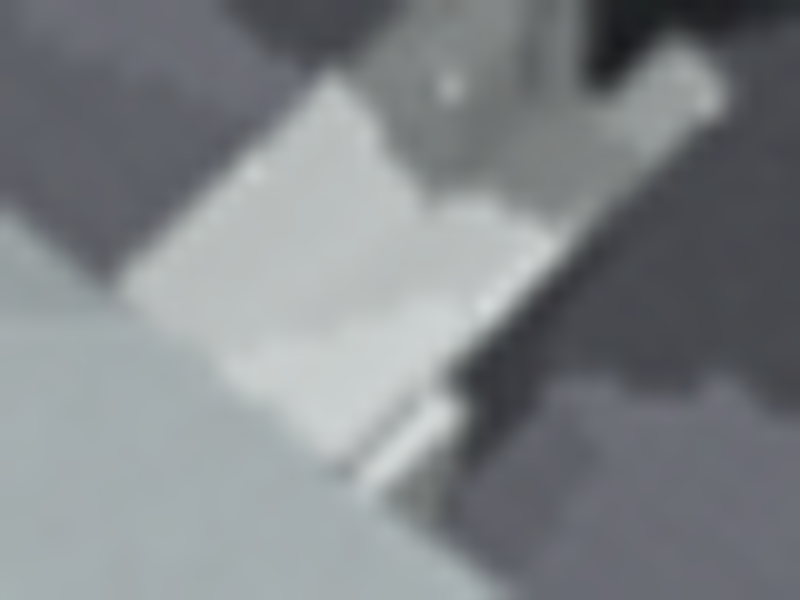

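```bash
python3 -m inch '[{"ax":0,"ay":0,"az":0,"tx":0,"ty":0,"tz":0.12,"hand":0.2},{"ax":0,"ay":0,"az":0,"tx":0,"ty":0,"tz":0,"hand":0.2}]'
python3 - <<'E'
from h import *
print(observe()["force"],observe()["torque"])
E
```

```text
time: 18.7
eef_pos: [0.4447, 0.1579, 0.0502]
orientation: [-0.069, 3.14, 0.0]
force: [-0.3, -0.2, -3.2]
gripper_width: 0.0085
[-0.33775354 -0.20393506 -3.22273667] [0.00783298 0.08138842 0.0268012 ]
```

```bash
python3 -m inch '[{"ax":0,"ay":0,"az":0,"tx":-1.2,"ty":0,"tz":0.05,"hand":0.2},{"ax":0,"ay":0,"az":0,"tx":-1.2,"ty":0,"tz":0,"hand":0.2},{"ax":0,"ay":0,"az":0,"tx":-1.2,"ty":0,"tz":0,"hand":0.2},{"ax":0,"ay":0,"az":0,"tx":-1.2,"ty":0,"tz":0,"hand":0.2},{"ax":0,"ay":0,"az":0,"tx":0,"ty":0,"tz":0,"hand":0.2}]'
python3 - <<'E'
from h import *
p,R=pose();print(wj(p),observe()["force"],observe()["torque"],R[2])
E
```

```text
time: 19.32
eef_pos: [0.4937, 0.1601, 0.0497]
orientation: [-0.068, 3.14, 0.001]
force: [1.4, 0.6, -0.3]
gripper_width: 0.0085
[-0.07356933  0.15023839  0.0496521 ] [ 1.35308127  0.61476338 -0.2929467 ] [ 0.0564456  -0.22592293 -0.03534578] [-1.05389783e-03  2.97258574e-04 -9.99999400e-01]
```

```bash
python3 -m inch '[{"ax":0,"ay":0,"az":0,"tx":-0.5,"ty":0,"tz":0,"hand":0.2},{"ax":0,"ay":0,"az":0,"tx":-0.5,"ty":0,"tz":0,"hand":0.2},{"ax":0,"ay":0,"az":0,"tx":-0.2,"ty":0,"tz":0,"hand":0.2},{"ax":0,"ay":0,"az":0,"tx":0,"ty":0,"tz":0,"hand":0.2}]'
python3 -m inch '[{"ax":0,"ay":0,"az":0,"tx":-0.2,"ty":0,"tz":0,"hand":0.2},{"ax":0,"ay":0,"az":0,"tx":0,"ty":0,"tz":0,"hand":0.2}]'
python3 -m inch '[{"ax":0,"ay":0,"az":0,"tx":-0.2,"ty":0,"tz":0,"hand":0.2},{"ax":0,"ay":0,"az":0,"tx":0,"ty":0,"tz":0,"hand":0.2}]'
```

```text
time: 19.82
eef_pos: [0.5048, 0.1606, 0.0498]
orientation: [-0.069, 3.14, 0.0]
force: [0.5, -0.3, -2.3]
gripper_width: 0.008
time: 20.08
eef_pos: [0.5067, 0.1607, 0.0498]
orientation: [-0.069, 3.14, 0.001]
force: [0.8, 1.2, -2.2]
gripper_width: 0.0082
time: 20.32
eef_pos: [0.5088, 0.1608, 0.0498]
orientation: [-0.069, 3.14, 0.001]
force: [-0.2, -0.1, -1.9]
gripper_width: 0.0087
```

```bash
python3 -m inch '[{"ax":0,"ay":0,"az":0,"tx":-0.15,"ty":0,"tz":0,"hand":0.2},{"ax":0,"ay":0,"az":0,"tx":0,"ty":0,"tz":0,"hand":0.2}]'
python3 -m inch '[{"ax":0,"ay":0,"az":0,"tx":-0.1,"ty":0,"tz":0,"hand":0.2},{"ax":0,"ay":0,"az":0,"tx":0,"ty":0,"tz":0,"hand":0.2}]'
python3 -m inch '[{"ax":0,"ay":0,"az":0,"tx":-0.1,"ty":0,"tz":0,"hand":0.2},{"ax":0,"ay":0,"az":0,"tx":0,"ty":0,"tz":0,"hand":0.2}]'
python3 - <<'E'
from h import *
p,R=pose();print(wj(p),observe()["force"])
w=cam("wrist");save(w["color"],"wr22.png");a=cam("scene");save(a["color"],"sc22.png",(300,160,380,220),10)
E
```

```text
time: 20.58
eef_pos: [0.5102, 0.1608, 0.0498]
orientation: [-0.069, 3.14, 0.0]
force: [-0.9, -0.7, -0.7]
gripper_width: 0.0085
time: 20.82
eef_pos: [0.5112, 0.1609, 0.0498]
orientation: [-0.069, 3.14, 0.001]
force: [-0.8, 0.8, -1.5]
gripper_width: 0.0089
time: 21.08
eef_pos: [0.5122, 0.1609, 0.0498]
orientation: [-0.069, 3.14, 0.0]
force: [-1.2, -0.2, -0.6]
gripper_width: 0.0086
[-0.05509516  0.15023582  0.04981096] [-1.23068613 -0.23734507 -0.55542269]
```

View pics/sc22.png

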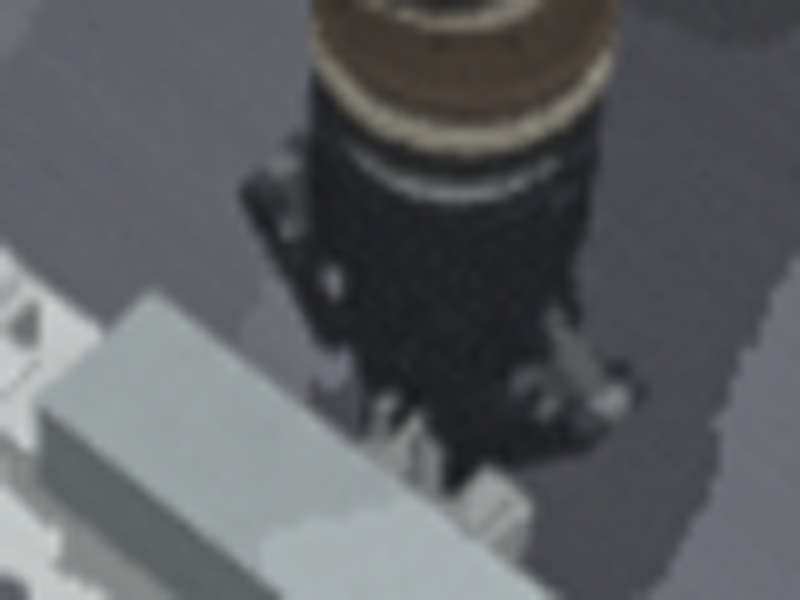

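View pics/wr22.png

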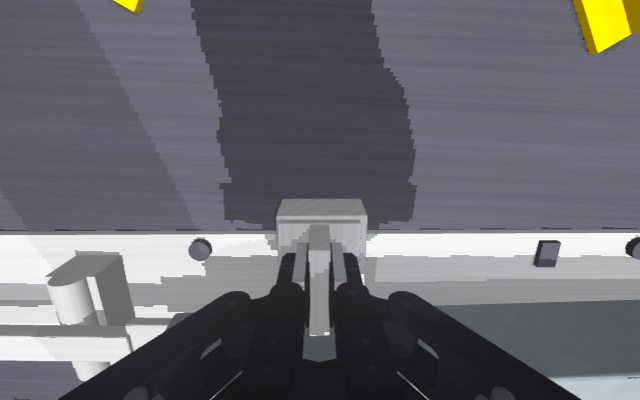

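```bash
for k in 1; do python3 -m inch '[{"ax":0,"ay":0,"az":0,"tx":-0.1,"ty":0,"tz":0,"hand":0.2},{"ax":0,"ay":0,"az":0,"tx":0,"ty":0,"tz":0,"hand":0.2}]'; done
python3 -m inch '[{"ax":0,"ay":0,"az":0,"tx":-0.1,"ty":0,"tz":0,"hand":0.2},{"ax":0,"ay":0,"az":0,"tx":0,"ty":0,"tz":0,"hand":0.2}]'
python3 -m inch '[{"ax":0,"ay":0,"az":0,"tx":-0.1,"ty":0,"tz":0,"hand":0.2},{"ax":0,"ay":0,"az":0,"tx":0,"ty":0,"tz":0,"hand":0.2}]'
```

```text
time: 21.42
eef_pos: [0.5132, 0.1609, 0.0498]
orientation: [-0.069, 3.14, 0.0]
force: [-1.0, -0.0, 0.4]
gripper_width: 0.0088
time: 21.68
eef_pos: [0.5142, 0.161, 0.0498]
orientation: [-0.069, 3.14, 0.0]
force: [-1.6, -0.3, -0.7]
gripper_width: 0.0086
time: 21.92
eef_pos: [0.5143, 0.161, 0.0497]
orientation: [0.069, -3.14, -0.001]
force: [-6.6, 0.3, 3.4]
gripper_width: 0.0086
```

The rib has stopped against the beam at about 5 N. I'll relax the push, then release.

```bash
python3 -m inch '[{"ax":0,"ay":0,"az":0,"tx":0.08,"ty":0,"tz":0,"hand":0.2},{"ax":0,"ay":0,"az":0,"tx":0,"ty":0,"tz":0,"hand":1.5},{"ax":0,"ay":0,"az":0,"tx":0,"ty":0,"tz":0,"hand":3},{"ax":0,"ay":0,"az":0,"tx":0,"ty":0,"tz":0,"hand":3},{"ax":0,"ay":0,"az":0,"tx":0,"ty":0,"tz":-1.5,"hand":3},{"ax":0,"ay":0,"az":0,"tx":0.5,"ty":0,"tz":-5,"hand":3.5},{"ax":0,"ay":0,"az":0,"tx":1,"ty":0,"tz":-5,"hand":4},{"ax":0,"ay":0,"az":0,"tx":2,"ty":0,"tz":-3,"hand":5}]'
python3 - <<'E'
from h import *
p,R=pose();print(p,observe()["force"])
w=cam("wrist");save(w["color"],"wr23.png");a=cam("scene");save(a["color"],"sc23.png",(300,160,380,220),10)
np.save("s23.npy",[a,w],allow_pickle=True)
E
```

```text
time: 22.92
eef_pos: [0.4801, 0.1597, 0.1985]
orientation: [-0.068, 3.136, 0.002]
force: [-0.4, 0.2, 1.4]
gripper_width: 0.0497
[0.48014512 0.1596909  0.19854517] [-0.39293402  0.18965985  1.36871656]
```

View pics/sc23.png

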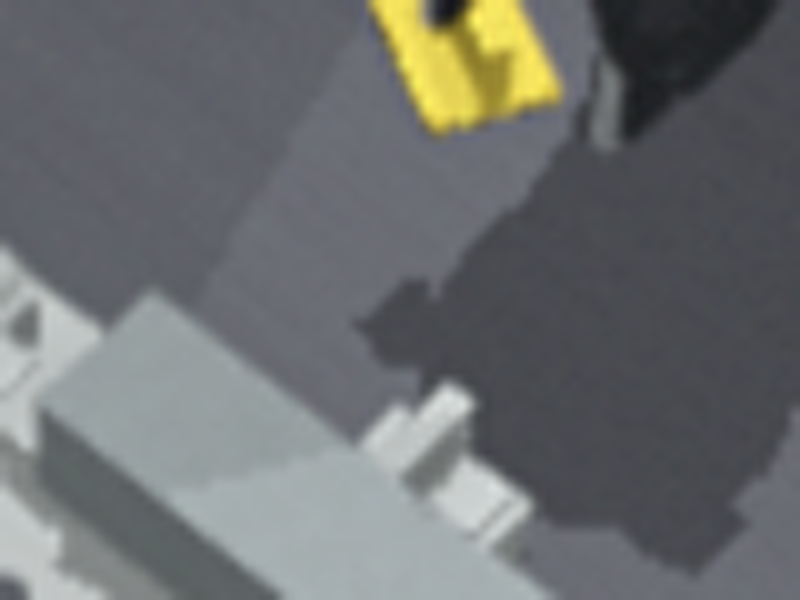

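View pics/wr23.png

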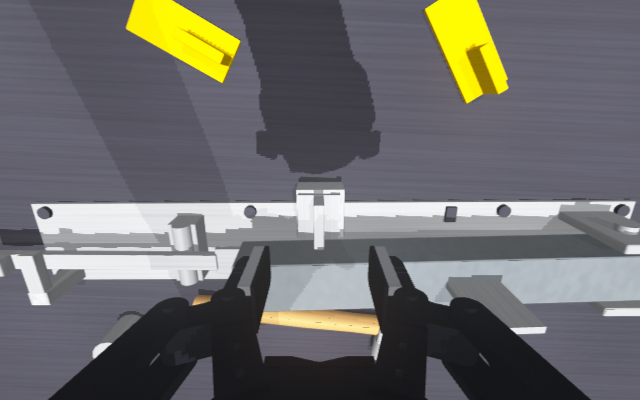

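Run:
```python
from h import *
Rt=Rn.from_rotvec([-2.15,-2.267,-.032]).as_matrix(); print(Rt)
pt=np.array([.5855,-.192,.0457])-Rt[:,2]*.13
seq([(np.array([.46,.08,.2]),pose()[1]@Rn.from_rotvec([0,0,.35]).as_matrix()),(pt,Rt)],[2,7])
```

```text
[[-0.05296286  0.99859499  0.00172871]
 [ 0.99824592  0.05289832  0.02658665]
 [ 0.02645784  0.00313378 -0.99964502]]
-> tcp [0.46 0.08 0.2 ] rows 2 rot/row [ 0.    -0.     0.175]
   t cm [ 1.17 -3.95 -0.02]
   t cm [ 0.46 -4.09 -0.02]
-> tcp [ 0.5853 -0.1955  0.1757] rows 7 rot/row [-0.0015  0.0034  0.1731]
   t cm [-2.89 -3.22  0.35]
   t cm [-3.4  -2.67  0.34]
   t cm [-3.81 -2.04  0.32]
   t cm [-4.11 -1.36  0.3 ]
   t cm [-4.28 -0.63  0.29]
   t cm [-4.33  0.12  0.27]
   t cm [-4.24  0.86  0.26]
```

```bash
python3 -m inch '[{"ax":0,"ay":0,"az":0.175,"tx":1.17,"ty":-3.95,"tz":0,"hand":5},{"ax":0,"ay":0,"az":0.175,"tx":0.46,"ty":-4.09,"tz":0,"hand":5},{"ax":-0.0015,"ay":0.0034,"az":0.173,"tx":-2.89,"ty":-3.22,"tz":0.1,"hand":5},{"ax":-0.0015,"ay":0.0034,"az":0.173,"tx":-3.4,"ty":-2.67,"tz":0.2,"hand":5},{"ax":-0.0015,"ay":0.0034,"az":0.173,"tx":-3.81,"ty":-2.04,"tz":0.3,"hand":5},{"ax":-0.0015,"ay":0.0034,"az":0.173,"tx":-4.11,"ty":-1.36,"tz":0.4,"hand":5},{"ax":-0.0015,"ay":0.0034,"az":0.173,"tx":-4.28,"ty":-0.63,"tz":0.4,"hand":5},{"ax":-0.0015,"ay":0.0034,"az":0.173,"tx":-4.33,"ty":0.12,"tz":0.4,"hand":5}]'
python3 -m inch '[{"ax":-0.0015,"ay":0.0034,"az":0.173,"tx":-4.24,"ty":0.86,"tz":0.4,"hand":5},{"ax":0,"ay":0,"az":0,"tx":0,"ty":0,"tz":0,"hand":5}]'
python3 - <<'E'
from h import *
Rt=Rn.from_rotvec([-2.15,-2.267,-.032]).as_matrix()
pt=np.array([.5855,-.192,.0457])-Rt[:,2]*.03
seq([(pt,Rt)],[3])
w=cam("wrist");save(w["color"],"wr24.png")
E
```

```text
time: 24.02
eef_pos: [0.5672, -0.1582, 0.1738]
orientation: [-1.952, -2.438, -0.019]
force: [0.6, 0.3, 0.3]
gripper_width: 0.0499
time: 24.28
eef_pos: [0.5849, -0.1985, 0.1676]
orientation: [-2.15, -2.26, -0.02]
force: [0.8, 0.3, -0.3]
gripper_width: 0.0502
-> tcp [ 0.5854 -0.1928  0.0757] rows 3 rot/row [-0.0029  0.0006 -0.0011]
   t cm [0.11 0.04 3.07]
   t cm [0.11 0.04 3.07]
   t cm [0.11 0.03 3.07]
```

View pics/wr24.png

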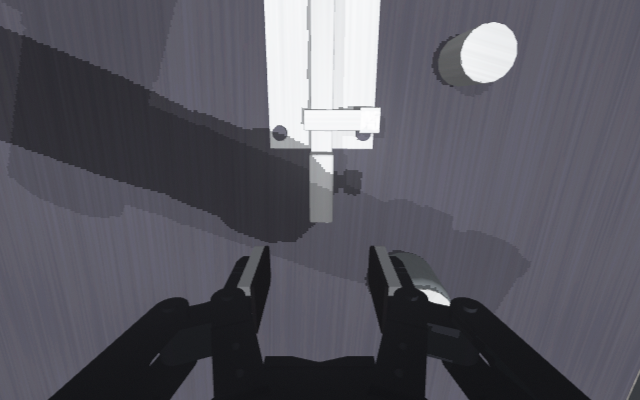

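```bash
python3 -m inch '[{"ax":-0.003,"ay":0,"az":-0.001,"tx":0.11,"ty":0.04,"tz":4,"hand":5},{"ax":-0.003,"ay":0,"az":-0.001,"tx":0.11,"ty":0.04,"tz":4,"hand":5},{"ax":-0.003,"ay":0,"az":-0.001,"tx":0.11,"ty":0.03,"tz":2.5,"hand":5},{"ax":0,"ay":0,"az":0,"tx":0,"ty":0,"tz":1.2,"hand":5},{"ax":0,"ay":0,"az":0,"tx":0,"ty":0,"tz":0.4,"hand":4},{"ax":0,"ay":0,"az":0,"tx":0,"ty":0,"tz":0,"hand":4}]'
python3 - <<'E'
from h import *
p,R=pose();print(p,observe()["force"],R[2])
E
```

```text
time: 25.08
eef_pos: [0.5857, -0.1896, 0.0495]
orientation: [-2.148, -2.274, -0.033]
force: [0.0, -0.2, 0.4]
gripper_width: 0.04
[ 0.58567184 -0.18958646  0.04948559] [ 0.01921902 -0.16894299  0.40495378] [ 0.02385512  0.00635101 -0.99969525]
```

```bash
python3 -m inch '[{"ax":0,"ay":0,"az":0,"tx":-0.15,"ty":0,"tz":0.35,"hand":3},{"ax":0,"ay":0,"az":0,"tx":0,"ty":0,"tz":0,"hand":1.5},{"ax":0,"ay":0,"az":0,"tx":0,"ty":0,"tz":0,"hand":0.8},{"ax":0,"ay":0,"az":0,"tx":0,"ty":0,"tz":0,"hand":0.8},{"ax":0,"ay":0,"az":0,"tx":0,"ty":0,"tz":0,"hand":0.8}]' 120
python3 -m inch '[{"ax":0,"ay":0.005,"az":0,"tx":0,"ty":0,"tz":0.2,"hand":0.8},{"ax":0,"ay":0.005,"az":0,"tx":0,"ty":0,"tz":0.2,"hand":0.8},{"ax":0,"ay":0,"az":0,"tx":0,"ty":0,"tz":0,"hand":0.8}]'
```

```text
time: 25.7
eef_pos: [0.5856, -0.1915, 0.0459]
orientation: [-2.15, -2.273, -0.033]
force: [-1.5, -0.7, 5.9]
gripper_width: 0.0174
time: 26.08
eef_pos: [0.5859, -0.1914, 0.0435]
orientation: [-2.145, -2.269, -0.044]
force: [-4.0, 0.4, 15.8]
gripper_width: 0.0172
```

```bash
python3 -m inch '[{"ax":0,"ay":0.004,"az":0,"tx":0,"ty":0,"tz":0.15,"hand":0.8},{"ax":-0.002,"ay":0,"az":0.035,"tx":-0.01,"ty":-0.75,"tz":0,"hand":0.8},{"ax":-0.002,"ay":0,"az":0.035,"tx":-0.05,"ty":-0.75,"tz":0,"hand":0.8},{"ax":0,"ay":0,"az":0,"tx":0,"ty":0,"tz":0,"hand":0.8}]'
python3 -m inch '[{"ax":-0.002,"ay":0,"az":0.04,"tx":-0.02,"ty":-0.9,"tz":0,"hand":0.8},{"ax":-0.002,"ay":0,"az":0.04,"tx":-0.06,"ty":-0.9,"tz":0,"hand":0.8},{"ax":-0.002,"ay":0,"az":0.04,"tx":-0.02,"ty":-0.85,"tz":0,"hand":0.8},{"ax":0,"ay":0,"az":0,"tx":0,"ty":0,"tz":0,"hand":0.8}]'
python3 - <<'E'
from h import *
p,R=pose();s=observe();w=cam("wrist");save(w["color"],"wr25.png")
print(p,"tip now",wj(p+R@TIP), "grip",wj(p+R@[0,0,.0076]),R[2,0],s["force"],s["torque"])
E
```

```text
time: 26.58
eef_pos: [0.5732, -0.1918, 0.0431]
orientation: [-2.222, -2.196, -0.059]
force: [1.4, 5.5, 15.9]
gripper_width: 0.017
time: 27.08
eef_pos: [0.5461, -0.1905, 0.0424]
orientation: [-2.349, -2.06, -0.064]
force: [0.6, 6.3, 16.6]
gripper_width: 0.017
[ 0.54613667 -0.19052554  0.04244968] tip now [0.01325216 0.09755637 0.04672313] grip [-0.03684132 -0.20206949  0.03485721] 0.042131160555477054 [ 0.56196897  6.33191928 16.64317976] [1.35565591 0.05528272 0.6662518 ]
```

View pics/wr25.png

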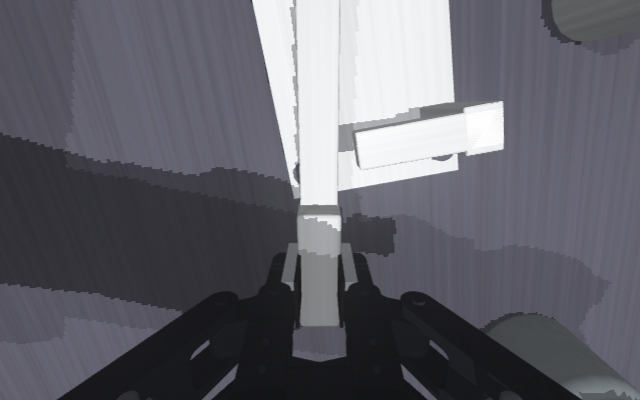

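```bash
python3 -m inch '[{"ax":0,"ay":-0.0124,"az":0,"tx":0,"ty":-0.1,"tz":-0.25,"hand":0.8},{"ax":0,"ay":-0.0124,"az":0,"tx":0,"ty":-0.1,"tz":-0.25,"hand":0.8},{"ax":0,"ay":-0.0124,"az":0,"tx":0,"ty":0,"tz":-0.25,"hand":0.8},{"ax":0,"ay":-0.0124,"az":0,"tx":0,"ty":0,"tz":-0.25,"hand":0.8},{"ax":0,"ay":-0.0124,"az":0,"tx":0,"ty":0,"tz":-0.25,"hand":0.8},{"ax":0,"ay":0,"az":0,"tx":0,"ty":0,"tz":0,"hand":0.8}]'
python3 -m inch '[{"ax":0,"ay":-0.0074,"az":0,"tx":0,"ty":0,"tz":-0.15,"hand":0.8},{"ax":0,"ay":-0.0074,"az":0,"tx":0,"ty":0,"tz":-0.15,"hand":0.8},{"ax":0,"ay":-0.0074,"az":0,"tx":0,"ty":0,"tz":-0.15,"hand":0.8}]'
python3 -m inch '[{"ax":0,"ay":-0.0074,"az":0,"tx":0,"ty":0,"tz":-0.15,"hand":0.8},{"ax":0,"ay":-0.0074,"az":0,"tx":0,"ty":0,"tz":-0.15,"hand":0.8},{"ax":0,"ay":-0.0074,"az":0,"tx":0,"ty":0,"tz":-0.15,"hand":0.8}]'
```

```text
time: 27.88
eef_pos: [0.5454, -0.1901, 0.0548]
orientation: [2.343, 2.056, -0.006]
force: [4.7, 7.8, 13.5]
gripper_width: 0.0172
time: 28.25
eef_pos: [0.5451, -0.1899, 0.0587]
orientation: [2.333, 2.046, -0.032]
force: [4.8, 7.6, 8.8]
gripper_width: 0.0169
time: 28.62
eef_pos: [0.5445, -0.1894, 0.0626]
orientation: [2.323, 2.036, -0.059]
force: [2.6, 7.5, 5.6]
gripper_width: 0.0171
```

```bash
python3 -m inch '[{"ax":0,"ay":-0.0074,"az":0,"tx":0,"ty":0,"tz":-0.15,"hand":0.8},{"ax":0,"ay":-0.0074,"az":0,"tx":0,"ty":0,"tz":-0.15,"hand":0.8},{"ax":0,"ay":-0.0074,"az":0,"tx":0,"ty":0,"tz":-0.15,"hand":0.8},{"ax":0,"ay":-0.0074,"az":0,"tx":0,"ty":0,"tz":-0.15,"hand":0.8}]'
python3 -m inch '[{"ax":0,"ay":-0.0074,"az":0,"tx":0,"ty":0,"tz":-0.15,"hand":0.8},{"ax":0,"ay":-0.0074,"az":0,"tx":0,"ty":0,"tz":-0.15,"hand":0.8},{"ax":0,"ay":-0.0074,"az":0,"tx":0,"ty":0,"tz":-0.15,"hand":0.8},{"ax":0,"ay":0,"az":0,"tx":0,"ty":0,"tz":0,"hand":0.8}]'
python3 - <<'E'
from h import *
p,R=pose();s=observe();a=cam("scene");save(a["color"],"sc26.png",(230,110,390,230),5)
print(p,"tip now",wj(p+R@TIP), "grip",wj(p+R@[0,0,.0076]),R[2,0],s["force"],s["torque"])
E
```

```text
time: 29.12
eef_pos: [0.542, -0.1902, 0.0667]
orientation: [2.312, 2.021, -0.102]
force: [1.2, 3.0, 1.6]
gripper_width: 0.0174
time: 29.62
eef_pos: [0.5418, -0.1902, 0.0713]
orientation: [2.3, 2.01, -0.129]
force: [0.7, 3.1, 2.2]
gripper_width: 0.017
[ 0.54180702 -0.19023369  0.07127663] tip now [0.00956704 0.09464778 0.02678241] grip [-0.04141706 -0.20277662  0.06373044] -0.11852108615514911 [0.67154128 3.07124139 2.20134304] [ 1.47537835 -0.37170242 -0.10279416]
```

View pics/sc26.png

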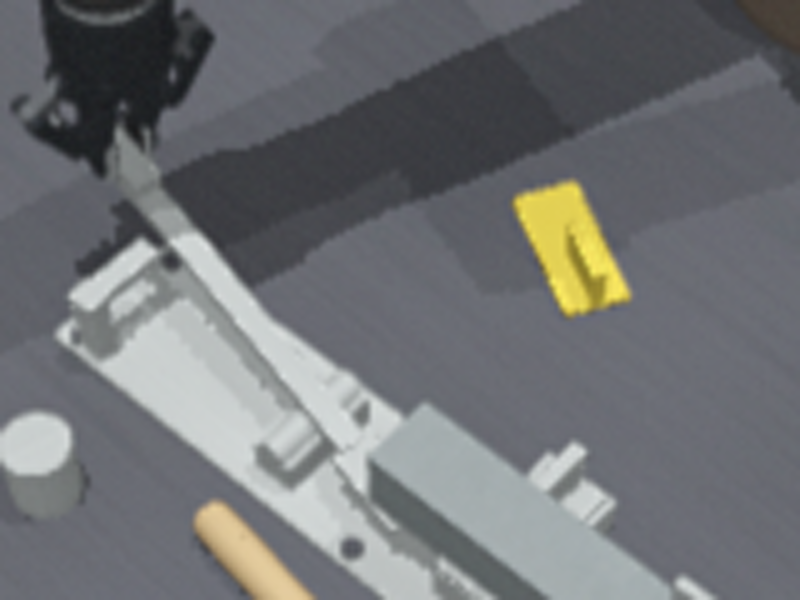

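Run:
```python
from h import *
A=lever(-.0067,.0967,.17,.15,.045); B=lever(-.0067,.0967,.17,.24,.046)
seq([A,B],[2,3])
```

```text
-> tcp [ 0.5449 -0.1895  0.0845] rows 2 rot/row [ 0.0034 -0.0157 -0.0049]
   t cm [-0.02  0.15 -0.66]
   t cm [-0.03  0.15 -0.66]
-> tcp [ 0.5454 -0.1852  0.1038] rows 3 rot/row [-0.   -0.03 -0.  ]
   t cm [ 0.05  0.   -0.66]
   t cm [ 0.03  0.   -0.66]
   t cm [ 0.01  0.   -0.66]
```

```bash
python3 -m inch '[{"ax":0.003,"ay":-0.016,"az":0,"tx":0,"ty":0,"tz":-0.5,"hand":0.8},{"ax":0.003,"ay":-0.016,"az":0,"tx":0,"ty":0,"tz":-0.5,"hand":0.8},{"ax":0,"ay":0,"az":0,"tx":0,"ty":0,"tz":-0.2,"hand":0.8}]'
python3 -m inch '[{"ax":0,"ay":-0.03,"az":0,"tx":0.05,"ty":0,"tz":-0.66,"hand":0.8},{"ax":0,"ay":-0.03,"az":0,"tx":0.03,"ty":0,"tz":-0.66,"hand":0.8},{"ax":0,"ay":-0.03,"az":0,"tx":0.01,"ty":0,"tz":-0.66,"hand":0.8},{"ax":0,"ay":0,"az":0,"tx":0,"ty":0,"tz":0,"hand":0.8}]'
python3 - <<'E'
from h import *
p,R=pose();s=observe();a=cam("scene");save(a["color"],"sc27.png",(230,110,390,230),5)
w=cam("wrist");save(w["color"],"wr27.png")
print(p,"tip now",wj(p+R@TIP), "grip",wj(p+R@[0,0,.0076]),R[2,0],s["force"],s["torque"])
E
```

```text
time: 30.05
eef_pos: [0.5418, -0.1889, 0.0832]
orientation: [2.286, 1.997, -0.173]
force: [0.8, 1.4, -2.3]
gripper_width: 0.0173
time: 30.55
eef_pos: [0.5427, -0.1839, 0.1028]
orientation: [2.235, 1.954, -0.269]
force: [0.4, -0.0, -2.5]
gripper_width: 0.0171
[ 0.54269983 -0.18388764  0.10283484] tip now [0.00915085 0.09337942 0.02177791] grip [-0.04044554 -0.197374    0.09545598] -0.23946511290348244 [ 4.24768301e-01 -1.52829730e-03 -2.51175985e+00] [ 0.07025047 -0.0486853  -0.04423865]
```

View pics/sc27.png

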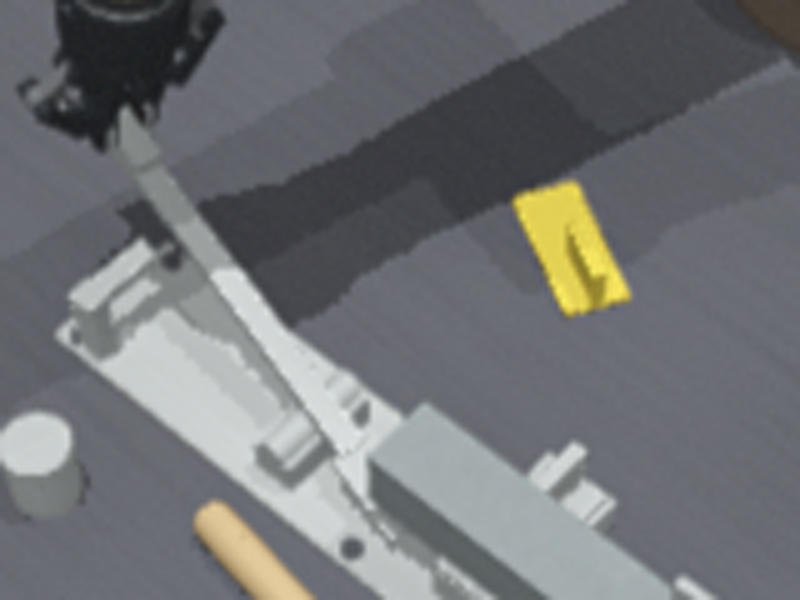

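View pics/wr27.png

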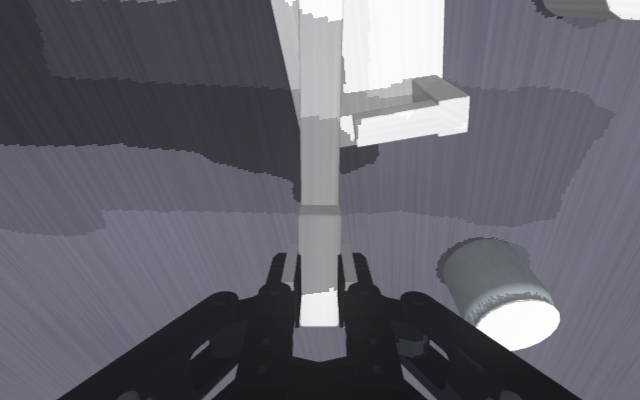

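```bash
python3 -m inch '[{"ax":0,"ay":0,"az":0,"tx":-1,"ty":0,"tz":-0.05,"hand":0.8},{"ax":0,"ay":0,"az":0,"tx":-1.5,"ty":0,"tz":0,"hand":0.8},{"ax":0,"ay":0,"az":0,"tx":-1.5,"ty":0,"tz":0,"hand":0.8},{"ax":0,"ay":0,"az":0,"tx":-1.5,"ty":0,"tz":0,"hand":0.8},{"ax":0,"ay":0,"az":0,"tx":0,"ty":0,"tz":0,"hand":0.8}]'
python3 -m inch '[{"ax":0,"ay":0,"az":0,"tx":0.5,"ty":0,"tz":-2,"hand":0.8},{"ax":0,"ay":0,"az":0,"tx":0.7,"ty":0,"tz":-3,"hand":0.8},{"ax":0,"ay":0,"az":0,"tx":0,"ty":0,"tz":0,"hand":0.8}]'
python3 - <<'E'
from h import *
p,R=pose();print(p,"tip now",p+R@TIP)
# lay at: bar along original place roughly
u=np.radians(96); 
Rt=down(u); 
T=np.array([.455,.02,.0]); pt=T-Rt@TIP; print("lay tcp",pt)
pt[2]=.10; seq([(pt,Rt)],[7])
E
```

```text
time: 31.28
eef_pos: [0.535, -0.239, 0.1166]
orientation: [2.238, 1.95, -0.269]
force: [-0.4, -0.8, -1.6]
gripper_width: 0.0169
time: 31.65
eef_pos: [0.5396, -0.2138, 0.1635]
orientation: [2.234, 1.952, -0.266]
force: [0.7, -0.5, -4.7]
gripper_width: 0.0172
[ 0.53964741 -0.21379594  0.16347408] tip now [0.57619974 0.07703972 0.08238283]
lay tcp [ 0.48976022 -0.28202107  0.0085    ]
-> tcp [ 0.4898 -0.282   0.1   ] rows 7 rot/row [-0.0033  0.0345 -0.034 ]
   t cm [-0.81 -0.58  1.13]
   t cm [-0.83 -0.61  1.1 ]
   t cm [-0.85 -0.65  1.07]
   t cm [-0.86 -0.68  1.04]
   t cm [-0.87 -0.71  1.01]
   t cm [-0.88 -0.74  0.97]
   t cm [-0.89 -0.78  0.94]
```

I shifted forward by mistake while raising: the tip is 6 mm short of the beam end. There was no contact force. I'll back it off first.

```bash
python3 -m inch '[{"ax":0,"ay":0,"az":0,"tx":-2,"ty":0,"tz":0,"hand":0.8},{"ax":0,"ay":0,"az":0,"tx":-2,"ty":0,"tz":0,"hand":0.8},{"ax":0,"ay":0,"az":0,"tx":0,"ty":0,"tz":0,"hand":0.8}]'
python3 - <<'E'
from h import *
p,R=pose();print(p,"tip now",p+R@TIP)
Rt=down(np.radians(96)); 
pt=np.array([.455,.01,.0])-Rt@TIP; print("lay tcp",pt)
pt[2]=.09; seq([(pt,Rt)],[7])
E
```

```text
time: 32.02
eef_pos: [0.5324, -0.2546, 0.1709]
orientation: [2.24, 1.95, -0.27]
force: [-0.7, 0.8, -4.0]
gripper_width: 0.0172
[ 0.53243665 -0.25461675  0.17093615] tip now [0.56988631 0.03616595 0.09006469]
lay tcp [ 0.48976022 -0.29202107  0.0085    ]
-> tcp [ 0.4898 -0.292   0.09  ] rows 7 rot/row [-0.0039  0.0343 -0.0345]
   t cm [-0.32 -0.53  1.27]
   t cm [-0.34 -0.55  1.25]
   t cm [-0.37 -0.57  1.24]
   t cm [-0.39 -0.58  1.23]
   t cm [-0.41 -0.6   1.21]
   t cm [-0.43 -0.62  1.19]
   t cm [-0.45 -0.64  1.17]
```

```bash
python3 -m inch '[{"ax":-0.004,"ay":0.034,"az":-0.035,"tx":-0.32,"ty":-1.0,"tz":0.3,"hand":0.8},{"ax":-0.004,"ay":0.034,"az":-0.035,"tx":-0.34,"ty":-1.0,"tz":0.3,"hand":0.8},{"ax":-0.004,"ay":0.034,"az":-0.035,"tx":-0.37,"ty":-1.0,"tz":1.0,"hand":0.8},{"ax":-0.004,"ay":0.034,"az":-0.035,"tx":-0.39,"ty":-0.6,"tz":1.6,"hand":0.8},{"ax":-0.004,"ay":0.034,"az":-0.035,"tx":-0.41,"ty":-0.3,"tz":1.8,"hand":0.8},{"ax":-0.004,"ay":0.034,"az":-0.035,"tx":-0.43,"ty":-0.2,"tz":1.8,"hand":0.8},{"ax":-0.004,"ay":0.034,"az":-0.034,"tx":-0.45,"ty":0,"tz":1.8,"hand":0.8},{"ax":0,"ay":0,"az":0,"tx":0,"ty":0,"tz":0,"hand":0.8}]'
python3 - <<'E'
from h import *
p,R=pose();print(p,"tip now",p+R@TIP)
Rt=down(np.radians(96)); 
pt=np.array([.455,.01,.0])-Rt@TIP; print("lay tcp",pt)
pt[2]=.014; seq([(pt,Rt)],[4])
a=cam("scene");save(a["color"],"sc28.png",(200,80,440,230),3.3)
b=cam("top");save(b["color"],"top28.png",(290,140,450,260),5)
E
```

```text
time: 33.02
eef_pos: [0.4898, -0.2856, 0.0876]
orientation: [-2.097, -2.337, 0.003]
force: [-0.0, 0.4, -3.5]
gripper_width: 0.0173
[ 0.48978318 -0.28562024  0.08759058] tip now [0.4540247  0.01628272 0.0790359 ]
lay tcp [ 0.48976022 -0.29202107  0.0085    ]
-> tcp [ 0.4898 -0.292   0.014 ] rows 4 rot/row [-0.0007  0.0001  0.0008]
   t cm [-0.16 -0.01  1.84]
   t cm [-0.16 -0.01  1.84]
   t cm [-0.16 -0.02  1.84]
   t cm [-0.16 -0.02  1.84]
```

View pics/sc28.png

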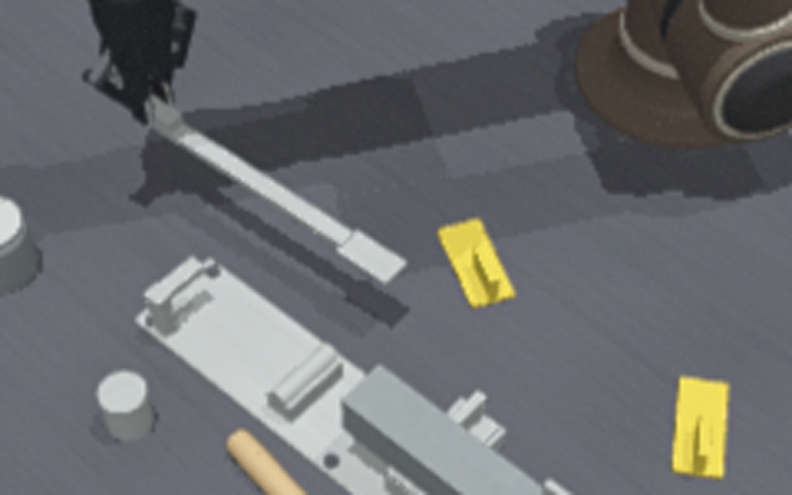

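View pics/top28.png

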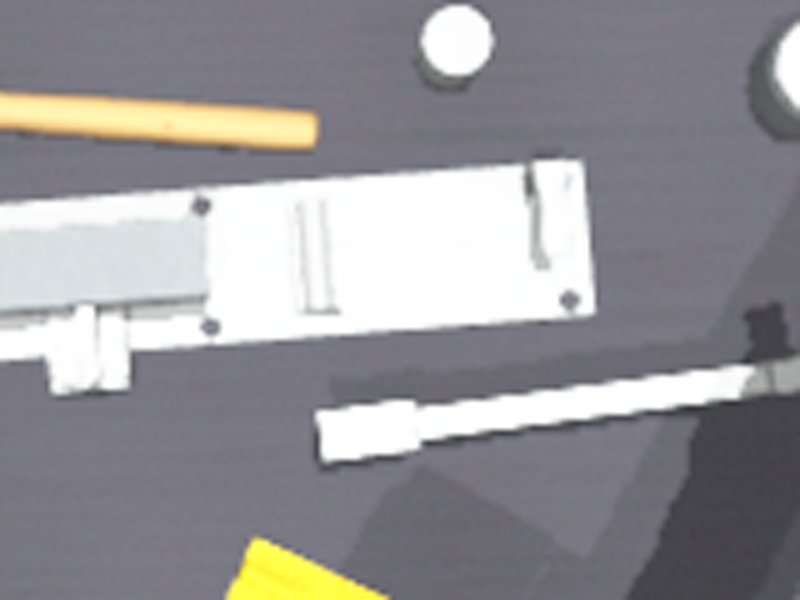

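```bash
python3 -m inch '[{"ax":0,"ay":0,"az":0,"tx":-0.3,"ty":0,"tz":2.5,"hand":0.8},{"ax":0,"ay":0,"az":0,"tx":0,"ty":0,"tz":2.5,"hand":0.8},{"ax":0,"ay":0,"az":0,"tx":0,"ty":0,"tz":1.4,"hand":0.8},{"ax":0,"ay":0,"az":0,"tx":0,"ty":0,"tz":0.5,"hand":0.8},{"ax":0,"ay":0,"az":0,"tx":0,"ty":0,"tz":0.2,"hand":0.8},{"ax":0,"ay":0,"az":0,"tx":0,"ty":0,"tz":0,"hand":0.8}]'
python3 - <<'E'
from h import *
p,R=pose();print(p,observe()["force"],observe()["torque"])
E
```

```text
time: 33.88
eef_pos: [0.4919, -0.2883, 0.0192]
orientation: [2.094, 2.339, -0.001]
force: [-0.2, -0.4, -4.0]
gripper_width: 0.017
[ 0.49194343 -0.28828088  0.01920941] [-0.17066151 -0.37858182 -4.04191182] [-0.57416843 -0.05963688 -0.02567451]
```

```bash
python3 -m inch '[{"ax":0,"ay":0,"az":0,"tx":0,"ty":0,"tz":0.4,"hand":0.8},{"ax":0,"ay":0,"az":0,"tx":0,"ty":0,"tz":0.2,"hand":0.8},{"ax":0,"ay":0,"az":0,"tx":0,"ty":0,"tz":0,"hand":0.8}]'
python3 -m inch '[{"ax":0,"ay":0,"az":0,"tx":0,"ty":0,"tz":0.2,"hand":0.8},{"ax":0,"ay":0,"az":0,"tx":0,"ty":0,"tz":0,"hand":0.8}]'
```

```text
time: 34.25
eef_pos: [0.4915, -0.288, 0.0124]
orientation: [2.095, 2.339, -0.001]
force: [-0.0, -0.4, -2.9]
gripper_width: 0.0167
time: 34.5
eef_pos: [0.4915, -0.2881, 0.0104]
orientation: [2.095, 2.339, -0.001]
force: [0.2, -0.6, -2.2]
gripper_width: 0.0172
```

```bash
python3 -m inch '[{"ax":0,"ay":0,"az":0,"tx":0,"ty":0,"tz":0.15,"hand":0.8},{"ax":0,"ay":0,"az":0,"tx":0,"ty":0,"tz":0,"hand":0.8}]'
python3 -m inch '[{"ax":0,"ay":0,"az":0,"tx":0,"ty":0,"tz":0.15,"hand":0.8},{"ax":0,"ay":0,"az":0,"tx":0,"ty":0,"tz":0,"hand":0.8}]'
```

```text
time: 34.75
eef_pos: [0.4915, -0.2881, 0.009]
orientation: [2.095, 2.339, -0.001]
force: [0.3, -1.0, -2.4]
gripper_width: 0.0168
time: 35.0
eef_pos: [0.4916, -0.2882, 0.0078]
orientation: [2.094, 2.339, -0.001]
force: [-0.4, -1.2, 1.8]
gripper_width: 0.017
```

Now it touches the bench. I'll release and retreat.

```bash
python3 -m inch '[{"ax":0,"ay":0,"az":0,"tx":0,"ty":0,"tz":0,"hand":2.2},{"ax":0,"ay":0,"az":0,"tx":0,"ty":0,"tz":0,"hand":3.5},{"ax":0,"ay":0,"az":0,"tx":0,"ty":0,"tz":0,"hand":4},{"ax":0,"ay":0,"az":0,"tx":0,"ty":0,"tz":-1,"hand":4},{"ax":0,"ay":0,"az":0,"tx":0,"ty":0,"tz":-4,"hand":4},{"ax":0,"ay":0,"az":0,"tx":-2,"ty":0,"tz":-5,"hand":4},{"ax":0,"ay":0,"az":0,"tx":-5,"ty":0,"tz":-4,"hand":4},{"ax":0,"ay":0,"az":0,"tx":-5,"ty":0,"tz":-4,"hand":4}]'
python3 -m inch '[{"ax":0,"ay":0,"az":0,"tx":0,"ty":-5,"tz":0,"hand":4},{"ax":0,"ay":0,"az":0,"tx":0,"ty":-5,"tz":0,"hand":4},{"ax":0,"ay":0,"az":0,"tx":0,"ty":0,"tz":0,"hand":4},{"ax":0,"ay":0,"az":0,"tx":0,"ty":0,"tz":0,"hand":4}]'
python3 - <<'E'
from h import *
a=cam("scene");save(a["color"],"sc29.png",(230,100,430,250),4);save(a["color"],"sc29b.png",(280,150,380,225),8)
b=cam("top");save(b["color"],"top29.png",(190,140,470,270),2.8);save(b["color"],"top29b.png",(250,170,350,245),8)
np.save("s29.npy",[a,b],allow_pickle=True);print(pose()[0])
E
```

```text
time: 36.0
eef_pos: [0.5046, -0.4056, 0.1885]
orientation: [2.092, 2.339, -0.001]
force: [0.7, -0.3, -1.4]
gripper_width: 0.0398
time: 36.5
eef_pos: [0.4051, -0.4159, 0.1865]
orientation: [2.094, 2.338, -0.001]
force: [-0.5, 0.1, -0.8]
gripper_width: 0.0399
[ 0.40576621 -0.41557569  0.18598967]
```

View pics/sc29.png

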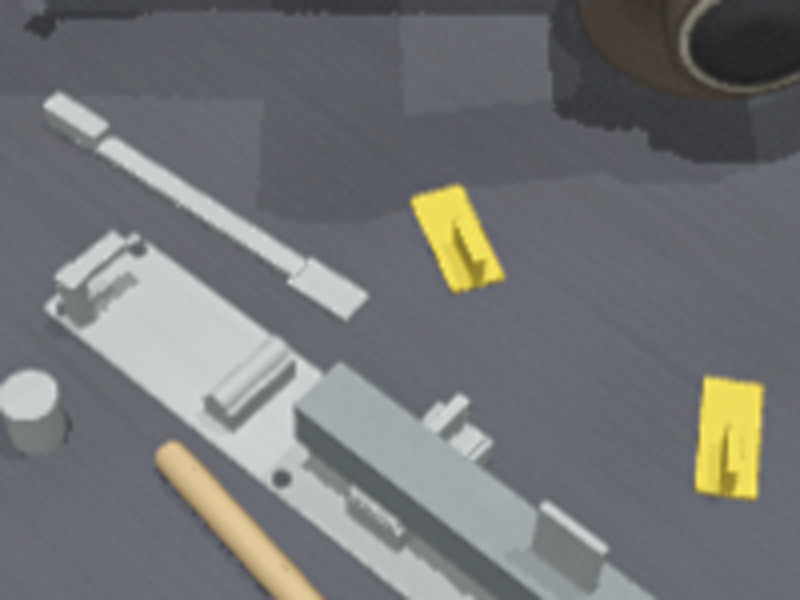

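View pics/top29.png

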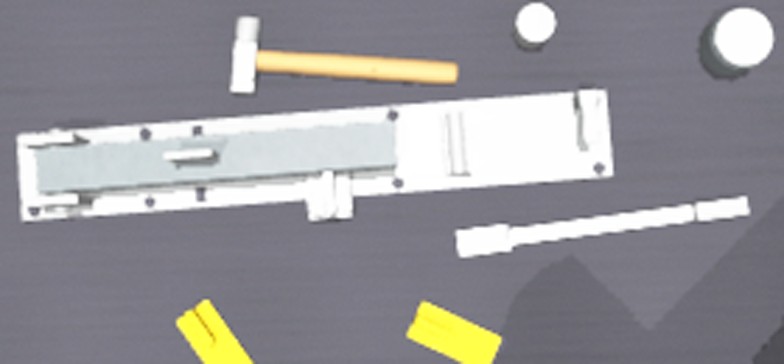

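View pics/top29b.png

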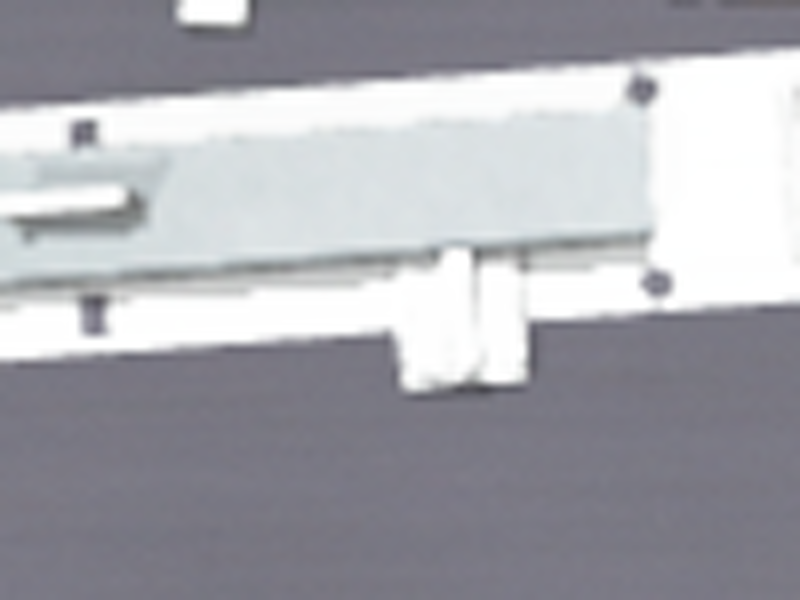

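View pics/sc29b.png

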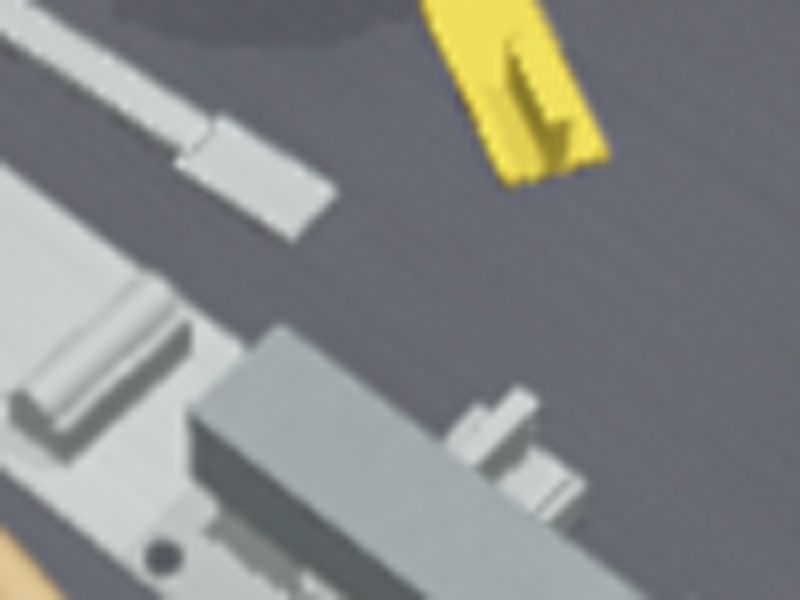

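Run:
```python
from h import *
a,b=np.load("s29.npy",allow_pickle=True)
t=lambda u,v:(u/8+250,v/8+170)
print("rib front",wj(onz(b,*t(458,247),.072)),"beam side there",wj(onz(b,*t(430,250),.092)))
print("ledge/shim rear corners",[np.round(wj(onz(b,*t(*q),.04)),4) for q in ((403,390),(527,382),(477,385))])
for th in (0,.021,.045): print(th,proj(a,jw(-.025,.07,.086+.38*th)),proj(a,jw(.025,.07,.086+.38*th)))
save(a["color"],"sc30.png",(295,180,345,217),16)
import cv2
o=cv2.imread("pics/scene0.png")[180:217,295:345]; cv2.imwrite("pics/sc30o.png",cv2.resize(o,None,fx=16,fy=16,interpolation=cv2.INTER_CUBIC))
```

```text
rib front [-0.02408498  0.14712306  0.072     ] beam side there [-0.0256862  0.1572688  0.092    ]
ledge/shim rear corners [array([-0.0773,  0.1742,  0.04  ]), array([-0.0778,  0.1247,  0.04  ]), array([-0.0775,  0.1446,  0.04  ])]
0 [314.33180318 190.19513761] [302.39094368 201.07909054]
0.021 [314.30520931 188.6121018 ] [302.29598569 199.53033959]
0.045 [314.27444998 186.78111146] [302.18613126 197.73862975]
```

View pics/sc30.png

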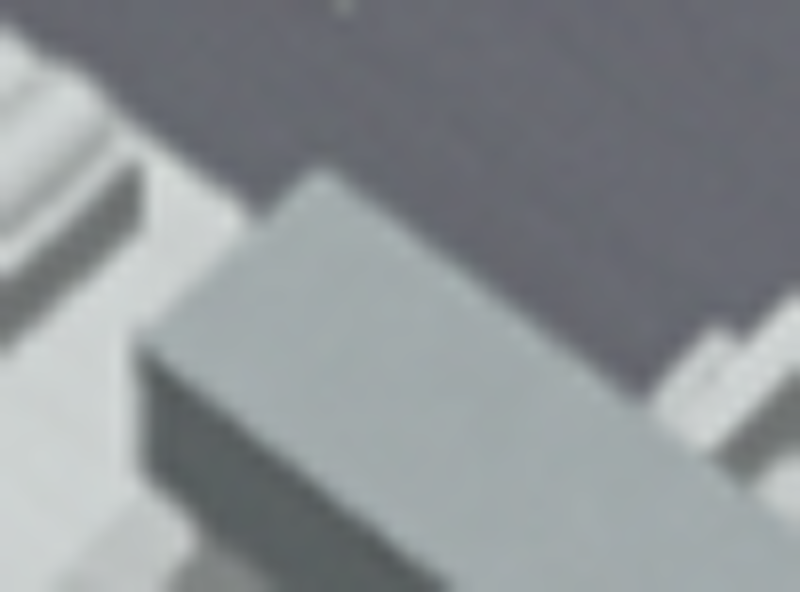

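View pics/sc30o.png

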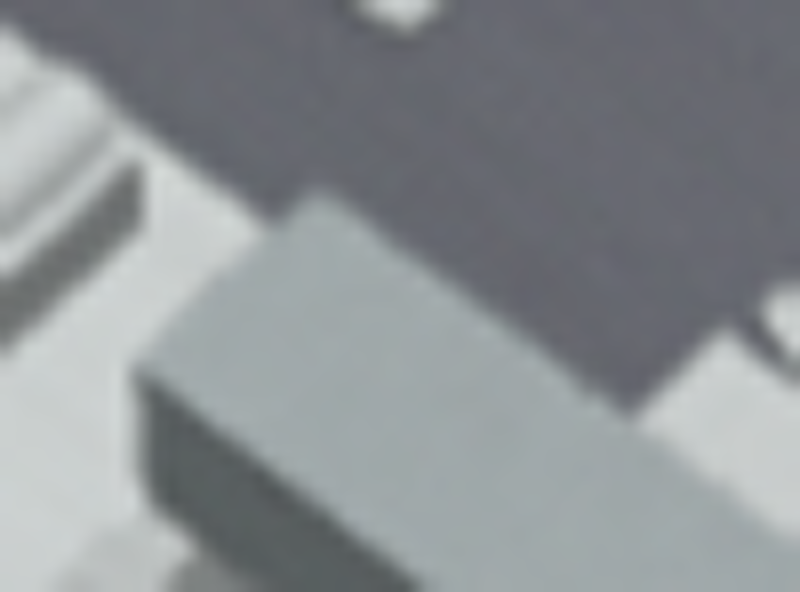

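The beam's free end rose by about 1.5 px in the scene view, as predicted for 0.021 rad. The rib front sits at x ≈ −24 to −26 mm (home is −25), the bar lies flat, and the other things are in place. Handing in.

Run:
```python
from station import *
print(sign_off())
```

```text
the job is handed in; nothing more can be done
None
```

The job is done and handed in at about 37 s of the 72 s allowed; no verdict came back.

**What I did:** I levered the beam up over the fulcrum, swung the bar's handle under the keeper and let go once it bore up against the arm. I then slid the shim in until its rib met the beam at about 5 N. After that I took the bar again, freed it, let the beam down in small steps and laid the bar flat on the open bench.

**Last checks:**
- **Beam:** its end sits about 1.5 px higher than at the start in the scene view, which matches about 0.021 rad, so it rests on the shim.
- **Shim:** the rib front is about 25 mm from the centre line, at the beam's side. The arm's position and the wrist view put the shim within about 1 mm of the pad's centre.
- **Rest of the bench:** the bar looks flat. The hammer, can, offcut and yellow pieces looked unmoved in the pictures, though I did not measure them.

**What went wrong or disagreed:**
- **Nose hit the beam:** on the first try the nose ran into the beam's end face at about 43 N, because the two-camera heights read about 10 mm low. I backed off at once and corrected it. I cannot tell whether this counts against the job.
- **Bar near the beam:** while lifting the bar away I moved it the wrong way, and the tip came within about 6 mm of the beam's end. No contact force showed.
- **Shim centring:** the top view suggests the rib may be 2–3 mm off centre, which is close to what that camera can resolve.
- **Lift height:** I took the beam slightly above its held position to clear the keeper, by my estimate to about 0.05 rad.

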